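# Set the box straightedge against its two pegs and pack the fittings

## Robot

A 6-joint arm with a two-finger parallel gripper is mounted at the origin on a cart in front of the work surface, level with it; the furniture and walls round the work are solid. World frame = base frame: x ahead of the robot, y to its left, z up, the work surface at z = 0. Lengths are in m, angles in rad, forces in N, time in s.
With the tool pointing down it reaches from about 0.25 to 0.775 m from the base axis. Payload 4 kg.
Tool frame: the origin (TCP) lies at the very end of the fingers, on their centre line; the grasp point (between the pads) lies 19 mm behind it (manip.pinch_z is the distance from the TCP to the grasp point, in m); z points along the fingers, y is the direction in which the jaws open and shut (so a half turn about z gives the same grasp; the last joint's range is limited). The gripper opens to 94 mm and grips with 3 to 60 N. Pads are 16 mm wide; open, the fingers measure 119 mm over their backs; the gripper's body (75 mm by 177 mm) begins 78 mm behind the grasp point.
Start: joints at [-1.317, 0.087, 1.371, -0, 1.684, -0.103], TCP at [0.192, -0.515, 0.206] pointing down, gripper open.
Joint ranges: [-3.1, 3.1], [-0.76, 2.03], [0.27, 2.55], [-1.08, 4.22], [0.17, 2.65], [-2.57, 2.57]. Speed limits (rad/s): [2.79, 2.79, 3.14, 3.14, 3.14, 3.14].

## Interface

Orientations are given as a unit quaternion [w, x, y, z].
In Python, from rig import manip gives the robot as it stands.
- The arm moves only by the tool move_arm, never from a script. Its argument "series" is a list of rows, each an object with "offset": the shift along the tool's x, y, z as a fraction of full scale, a list of three; "rotation": the turn, a rotation vector about the tool's x, y, z as a fraction of full scale, a list of three; "fingers": the closure, from 0 (fully open) to 1 (shut). In form: [{"offset": [dx, dy, dz], "rotation": [rx, ry, rz], "fingers": fingers}, ...]. A call has 1 to 12 rows; each row is the pose to reach, as a shift and turn from the pose commanded when the call began, along the tool's axes at that moment; what a row does not reach only later rows make up. Full scale, the value 1, is 0.15 m for a shift and 90 degrees for a turn. A row lasts 1/12 s, in which the tool goes at most 41.7 mm and 7.16 degrees, less where a joint would pass 70% of its speed; a pose out of reach is approached as far as the arm can. A call with a number of a shift or a turn outside -1 to 1 is refused whole. A call with a gripper value outside its range is refused whole. The fingers move at their own pace and stop on an object; "squeeze" is the grip in N (left out, the last holds). Time passes only in rows, so rows that repeat a pose let the fingers close. It gives the time, the measured TCP pose, the force and the opening at its end, in the units of the state.
- manip.state(): the state, without advancing time (a new reading comes with each control period).
- manip.camera(name): name is "scene" or "top" or "wrist"; returns the picture (480x640x3 uint8, blue, green, red); there is no depth.
- manip.get_calibration(name): a dict with "K" (3x3 intrinsics, pixels), "T" (4x4, takes a point from camera to world coordinates). Camera axes: x right, y down, z forward; pixel columns grow to the right and rows downward; lengths in m; the calibration is good to about 2 mm. A picture is of the moment at which its call begins: read the wrist's pose just before it. get_calibration takes no time and is no camera call; for the wrist camera it gives the pose at the moment of the call.
- manip.hand_in(): hands the job in, once; it reports no verdict.
The state is a dict: "time": time; "q": joint angles; "qvel": joint speeds; "joint_torque": joint torques, N m; "tool_pos": TCP position; "ee_rot": TCP orientation; "contact_force": force on the tool from outside, world axes, zero at the start; "wrist_torque": the same for the moment, N m; "opening": finger opening in m.
Only numpy, scipy, OpenCV 4.12 (cv2) and the standard library are available. Lean on these libraries where they do the work, as an engineer would, in place of code of your own. Each camera call takes 0.05 s, during which the arm holds its last target. There are 200 camera calls.

## Task

In the open parts box, lift the loose straightedge from behind the two stop pegs, lay it flat on the floor in front of them (on the side of the low front lip) and slide it back until it touches both pegs at once. Then pack every porcelain and lamp fitting that stands on the bench to the right of the box upright on the box floor, side by side in the compartment between the front lip and the straightedge, and leave the straightedge touching both pegs. Do not put any fitting in the box before the straightedge is set, and leave the other things on the bench alone.

Things in the scene. Friction and masses are not known exactly. Their poses are not given: they have to be found in the camera images.
- tray: open plywood parts box fixed to the bench, outside 206 (x) x 296 (y) mm; origin under its centre on the bench, x points to its high back wall (away from the robot), y to the left. Inside 190 x 280 mm, floor 4 mm thick (floor surface at z = 4 mm), walls 8 mm thick. The front lip (at -x, towards the robot) is low: its top is 14 mm above the bench, its inner face at x = -95 mm; side walls 36 mm high with inner faces at y = +-140 mm; back wall 45 mm high
- peg_left_axis (a point): left one of the two fixed steel stop pegs (8 mm diameter, standing 14 mm above the box floor, at box y = +90 mm, box x between -17 and 3 mm); the point lies on the peg's axis 6 mm above the box floor; its axes are parallel to the box's
- peg_right_axis (a point): right stop peg, the same, at box y = -90 mm; its box x is independent of the left one's, so that the line along the pegs may run oblique by up to 0.11 rad
- straightedge_mid (a point): loose aluminium straightedge, a plain bar 20 mm wide (its x) x 250 mm long (its y) x 12 mm high with scale ticks on top, 0.16 kg; the point is its centre, 6 mm above its underside. It starts flat on the box floor behind the pegs (between them and the back wall). Touching a peg means the peg's axis is 14 mm from the bar's centre line (10 + 4)
- lampholder_mid (a point): brown moulded lamp holder, bell-shaped round body, diameter 43 mm at the skirt, 62 mm high; stands upright on the bench to the robot's right of the box; the point is its centre, half-way up, z along its axis. May be absent. (Tall equipment stands behind these fittings from about x = 0.53 m on, and to their right from about y = -0.43 m on: keep the gripper's body out of there)
- insulator_a_mid (a point): larger white porcelain bobbin insulator, round with a waist, diameter 42 mm, 46 mm high; stands upright on the bench to the robot's right of the box; the point is its centre, half-way up, z along its axis. May be absent. (Tall equipment stands behind these fittings from about x = 0.53 m on, and to their right from about y = -0.43 m on: keep the gripper's body out of there)
- insulator_b_mid (a point): smaller white porcelain bobbin insulator, round with a waist, diameter 34 mm, 38 mm high; stands upright on the bench to the robot's right of the box; the point is its centre, half-way up, z along its axis. May be absent. (Tall equipment stands behind these fittings from about x = 0.53 m on, and to their right from about y = -0.43 m on: keep the gripper's body out of there)
- fuse_cap_0_mid (a point): white porcelain screw cap for a fuse, round, diameter 40 mm, 30 mm high; stands upright on the bench to the robot's right of the box; the point is its centre, half-way up, z along its axis. May be absent. (Tall equipment stands behind these fittings from about x = 0.53 m on, and to their right from about y = -0.43 m on: keep the gripper's body out of there)
- fuse_cap_1_mid (a point): porcelain fuse cap, diameter 40 mm, 30 mm high; stands upright on the bench to the robot's right of the box; the point is its centre, half-way up, z along its axis. May be absent. (Tall equipment stands behind these fittings from about x = 0.53 m on, and to their right from about y = -0.43 m on: keep the gripper's body out of there)
- fuse_cap_2_mid (a point): porcelain fuse cap, diameter 41 mm, 30 mm high; stands upright on the bench to the robot's right of the box; the point is its centre, half-way up, z along its axis. May be absent. (Tall equipment stands behind these fittings from about x = 0.53 m on, and to their right from about y = -0.43 m on: keep the gripper's body out of there)
- terminal_short: bystander: short brown screw terminal strip, 22 x 42 x 16 mm, lying on the bench; origin under its centre; must stay where it is
- terminal_strip: bystander: long white screw terminal strip, 22 x 98 x 16 mm, lying on the bench; origin under its centre; must stay where it is
- side_cutter: bystander: side cutter with blue grips, 62 x 157 x 13 mm, lying on the bench; origin under its centre; must stay where it is
- tape_2: bystander: roll of tan adhesive tape, 100 mm diameter, 25 mm high, lying on the bench; origin under its centre; must stay where it is
There are look-alikes about, which are no part of the job. What is shaped like the part that bears fuse_cap_1_mid but yellow is not meant.

How it is judged:
By the outcome, as a careful person would: the job done as asked, in the order asked, and still so for the second after the job is handed in, with the robot touching nothing.
Of lampholder, insulator_a, insulator_b, fuse_cap_0, fuse_cap_1, fuse_cap_2 only 4 to 6 are there at a start; the rules pass over those that are not, and their reading is None.
At some moment in a run one of fuse_cap_0, fuse_cap_1, fuse_cap_2 may be knocked a few centimetres aside while the robot is not near it.
Once in a run the grip may slacken for a moment while it holds something.
It also fails if it takes over 210 s, if anything falls off the work surface, if the arm or the gripper's body presses on something with over 40 N, if the wrist force passes 120 N, or if a joint passes its speed limit or range.

## Working session

There is one attempt and no reset: what is moved stays moved. The work goes in short steps, Python scripts to look and compute and a tool call to move; the robot and the scene stay as the last step left them, time stands still between calls to the robot, and variables do not carry over. Pictures are saved under pics/ and viewed, about 12 in all and at most 16, crops included, and the job is handed in when it is done.

Besides the shell and the picture viewer there is one more tool, called after "Emit:" by a JSON object that holds its "fn" and its "kwargs", one argument or row to a line. move_arm: Moves the arm, as the interface text tells. Shift numbers are shares of 0.15 m and turn numbers shares of 90 degrees, none past 1 either way. Its arguments: {"type":"object","properties":{"series":{"type":"array","items":{"type":"object","properties":{"offset":{"type":"array","items":{"type":"number","minimum":-1,"maximum":1}},"rotation":{"type":"array","items":{"type":"number","minimum":-1,"maximum":1}},"fingers":{"type":"number"}}}},"squeeze":{"type":"number"}},"required":["series"]}

```bash
ls; mkdir -p pics; python3 - <<'E'
from rig import manip
import cv2,numpy as np
np.set_printoptions(precision=4,suppress=True)
for n in ("scene","top"):
    im=manip.camera(n); cv2.imwrite(f"pics/{n}0.png",im); c=manip.get_calibration(n); print(n,c["K"],c["T"])
print(manip.state(), manip.pinch_z)
E
```

```text
pics
scene [[610.4551   0.     333.2902]
 [  0.     610.4551 240.8237]
 [  0.       0.       1.    ]] [[ 0.7797  0.5218 -0.3461  1.0055]
 [ 0.6262 -0.6451  0.4379 -0.6507]
 [ 0.0052 -0.5582 -0.8297  1.2211]
 [ 0.      0.      0.      1.    ]]
top [[502.4743   0.     323.6801]
 [  0.     502.4743 250.0368]
 [  0.       0.       1.    ]] [[ 0.0029 -0.9971  0.0759  0.4726]
 [-0.9995 -0.0054 -0.0325 -0.0089]
 [ 0.0328 -0.0758 -0.9966  1.0726]
 [ 0.      0.      0.      1.    ]]
{'time': 0.1, 'q': array([-1.3171,  0.0879,  1.3721, -0.    ,  1.6836, -0.1031]), 'qvel': array([ 0.001 , -0.0014, -0.0046,  0.0001,  0.0007,  0.0003]), 'joint_torque': array([  0.0025, -34.1252, -30.3301,   0.072 ,   0.0304,  -0.0001]), 'tool_pos': array([ 0.192 , -0.5149,  0.2044]), 'ee_rot': array([-0.001 ,  0.9841,  0.1775, -0.0001]), 'contact_force': array([ 0.3794, -0.5832, -0.3363]), 'wrist_torque': array([ 0.0081,  0.0148, -0.0122]), 'opening': 0.09393163334219085} 0.0188
```

View pics/top0.png

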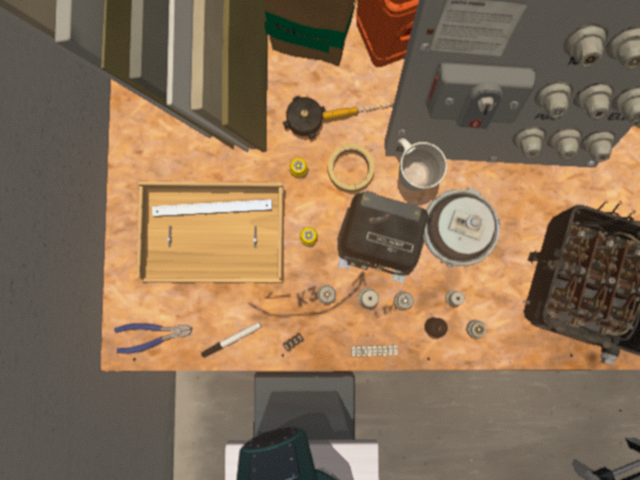

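View pics/scene0.png

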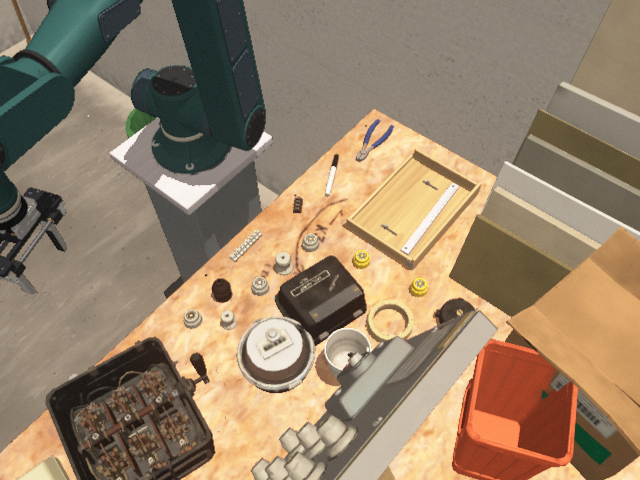

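The top view shows the box at columns 140–283 and rows 185–282, with the bar at about (212,208) and pegs near (170,235) and (255,236). All six fittings are there: caps (326,295), (403,300) and (477,328), insulators (369,298) and (456,298), lampholder (436,327). The yellow look-alikes are at (299,167) and (309,236).

```bash
cat > h.py <<'E'
from rig import manip
import cv2, numpy as np
from scipy.spatial.transform import Rotation as R
np.set_printoptions(precision=4,suppress=True)
def cal(n):
    c=manip.get_calibration(n); return np.array(c["K"]),np.array(c["T"])
def ray(c,uv,z):
    K,T=c; d=T[:3,:3]@np.linalg.inv(K)@np.array([uv[0],uv[1],1.]); o=T[:3,3]
    return o+d*(z-o[2])/d[2]
def proj(c,p):
    K,T=c; q=K@(T[:3,:3].T@(np.asarray(p)-T[:3,3])); return q[:2]/q[2]
def rot(s): w,x,y,z=s["ee_rot"]; return R.from_quat([x,y,z,w])
def togo(p,yaw=None):
    "fractions from the measured pose to TCP p (and tool-x heading yaw, pointing down)"
    s=manip.state(); r=rot(s); off=r.inv().apply(np.asarray(p)-s["tool_pos"])/.15
    out=[off]
    if yaw is not None:
        t=R.from_euler('z',yaw)*R.from_quat([1,0,0,0]); out.append((r.inv()*t).as_rotvec()/(np.pi/2))
    return out
def snap(n,name):
    c=cal(n); im=manip.camera(n); cv2.imwrite(f"pics/{name}.png",im); return im,c
E
python3 - <<'E'
from h import *
c=cal("top"); s=manip.state()
for n,uv,z in [("trayTL",(140,184),.045),("trayTR",(283,184),.045),("trayBL",(140,282),.014),("trayBR",(283,282),.014),("bar l",(152,212),.016),("bar r",(272,206),.016),("pegL",(170,228),.018),("pegR",(255,228),.018),
 ("capA",(326,295),.03),("insA",(369,298),.046),("capB",(403,300),.03),("insB",(456,298),.038),("lamp",(436,327),.062),("capC",(477,328),.03),("yel",(309,236),.03),("blackbox front l",(340,262),.08),("bb fr",(415,273),.08),("meter",(462,262),.08)]:
    print(n,ray(c,uv,z))
print(rot(s).as_matrix())
Kw,Tw=cal("wrist"); print(Kw,Tw, rot(s).inv().apply(Tw[:3,3]-s["tool_pos"]))
im=cv2.imread("pics/top0.png")[175:375,125:525]; cv2.imwrite("pics/crop1.png",cv2.resize(im,None,fx=2,fy=2,interpolation=cv2.INTER_CUBIC))
print(togo((.45,.2,.3),np.pi/2),togo((.45,.2,.3),-np.pi/2))
E
```

```text
trayTL [0.6845 0.3343 0.045 ]
trayTR [0.6873 0.0421 0.045 ]
trayBL [0.4846 0.3384 0.014 ]
trayBR [0.4855 0.0417 0.014 ]
bar l [0.6312 0.3173 0.016 ]
bar r [0.646  0.0663 0.016 ]
pegL [0.5975 0.2785 0.018 ]
pegR [0.5987 0.1013 0.018 ]
capA [ 0.4588 -0.048   0.03  ]
insA [ 0.4531 -0.1353  0.046 ]
capB [ 0.4488 -0.2081  0.03  ]
insB [ 0.4534 -0.3169  0.038 ]
lamp [ 0.3957 -0.2682  0.062 ]
capC [ 0.3912 -0.3623  0.03  ]
yel [ 0.5812 -0.0122  0.03  ]
blackbox front l [ 0.5246 -0.0737  0.08  ]
bb fr [ 0.5034 -0.223   0.08  ]
meter [ 0.5258 -0.3177  0.08  ]
[[ 0.937   0.3493 -0.0005]
 [ 0.3493 -0.937   0.0019]
 [ 0.0002 -0.002  -1.    ]]
[[390.3244   0.     317.681 ]
 [  0.     390.3244 242.0368]
 [  0.       0.       1.    ]] [[ 0.3495 -0.8972 -0.2698  0.2712]
 [-0.9369 -0.3356 -0.0979 -0.4846]
 [-0.0027  0.287  -0.9579  0.384 ]
 [ 0.      0.      0.      1.    ]] [ 0.0849 -0.001  -0.1796]
[array([ 3.2766, -3.8661, -0.6289]), array([-0.001 , -0.0009, -0.7729])] [array([ 3.2766, -3.8661, -0.6289]), array([-0.0009,  0.0011,  1.2271])]
```

View pics/crop1.png

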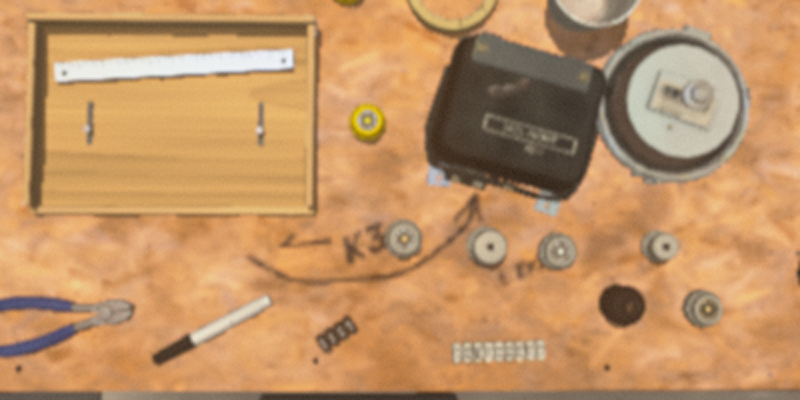

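Emit:
{"fn": "move_arm", "kwargs": {
  "series": [
    {"offset": [0.8,-1,-0.3],"rotation": [0,0,-0.773],"fingers": 0.55},
    {"offset": [0.8,-1,-0.3],"rotation": [0,0,-0.773],"fingers": 0.55},
    {"offset": [0.8,-1,-0.3],"rotation": [0,0,-0.773],"fingers": 0.55},
    {"offset": [0.8,-1,-0.3],"rotation": [0,0,-0.773],"fingers": 0.55},
    {"offset": [0.8,-1,-0.3],"rotation": [0,0,-0.773],"fingers": 0.55},
    {"offset": [0.8,-1,-0.3],"rotation": [0,0,-0.773],"fingers": 0.55},
    {"offset": [0.8,-1,-0.3],"rotation": [0,0,-0.773],"fingers": 0.55},
    {"offset": [0.8,-1,-0.3],"rotation": [0,0,-0.773],"fingers": 0.55},
    {"offset": [0.8,-1,-0.3],"rotation": [0,0,-0.773],"fingers": 0.55},
    {"offset": [0.8,-1,-0.3],"rotation": [0,0,-0.773],"fingers": 0.55},
    {"offset": [0.8,-1,-0.3],"rotation": [0,0,-0.773],"fingers": 0.55}
  ],
  "squeeze": 15
}}

```text
time: 1.02
tool_pos: [0.2521, -0.3326, 0.25]
ee_rot: [-0.0, 0.706, 0.708, 0.0]
contact_force: [-0.3, -0.3, -0.5]
opening: 0.0422
```

Emit:
{"fn": "move_arm", "kwargs": {
  "series": [
    {"offset": [0.87,0.513,0],"rotation": [0,0,0],"fingers": 0.55},
    {"offset": [0.87,0.513,0],"rotation": [0,0,0],"fingers": 0.55},
    {"offset": [0.87,0.513,0],"rotation": [0,0,0],"fingers": 0.55},
    {"offset": [0.87,0.513,0],"rotation": [0,0,0],"fingers": 0.55},
    {"offset": [0.87,0.513,0],"rotation": [0,0,0],"fingers": 0.55}
  ]
}}

```text
time: 1.43
tool_pos: [0.3306, -0.1988, 0.2505]
ee_rot: [-0.0, 0.706, 0.709, 0.001]
contact_force: [-0.3, 0.1, -0.1]
opening: 0.0424
```

Emit:
{"fn": "move_arm", "kwargs": {
  "series": [
    {"offset": [0.87,0.513,0],"rotation": [0,0,0],"fingers": 0.55},
    {"offset": [0.87,0.513,0],"rotation": [0,0,0],"fingers": 0.55},
    {"offset": [0.87,0.513,0],"rotation": [0,0,0],"fingers": 0.55},
    {"offset": [0.87,0.513,0],"rotation": [0,0,0],"fingers": 0.55},
    {"offset": [0.87,0.513,0],"rotation": [0,0,0],"fingers": 0.55}
  ]
}}

```text
time: 1.85
tool_pos: [0.4073, -0.069, 0.2499]
ee_rot: [-0.001, 0.706, 0.709, 0.0]
contact_force: [0.6, 0.0, 0.5]
opening: 0.0421
```

Emit:
{"fn": "move_arm", "kwargs": {
  "series": [
    {"offset": [0.87,0.513,0],"rotation": [0,0,0],"fingers": 0.55},
    {"offset": [0.87,0.513,0],"rotation": [0,0,0],"fingers": 0.55},
    {"offset": [0.87,0.513,0],"rotation": [0,0,0],"fingers": 0.55},
    {"offset": [0.87,0.513,0],"rotation": [0,0,0],"fingers": 0.55},
    {"offset": [0.87,0.513,0],"rotation": [0,0,0],"fingers": 0.55}
  ]
}}

```text
time: 2.27
tool_pos: [0.4843, 0.0606, 0.2492]
ee_rot: [-0.001, 0.706, 0.708, -0.0]
contact_force: [-0.7, -1.0, -0.6]
opening: 0.0425
```

Emit:
{"fn": "move_arm", "kwargs": {
  "series": [
    {"offset": [0.87,0.513,0],"rotation": [0,0,0],"fingers": 0.55},
    {"offset": [0.87,0.513,0],"rotation": [0,0,0],"fingers": 0.55},
    {"offset": [0.87,0.513,0],"rotation": [0,0,0],"fingers": 0.55},
    {"offset": [0.87,0.513,0],"rotation": [0,0,0],"fingers": 0.55},
    {"offset": [0.87,0.513,0],"rotation": [0,0,0],"fingers": 0.55},
    {"offset": [0.87,0.513,0],"rotation": [0,0,0],"fingers": 0.55}
  ]
}}

```text
time: 2.77
tool_pos: [0.5602, 0.1877, 0.2492]
ee_rot: [-0.0, 0.707, 0.707, -0.002]
contact_force: [0.7, -1.0, 0.3]
opening: 0.0424
```

```bash
python3 - <<'E'
from h import *
im,c=snap("wrist","w1")
print(manip.state()["tool_pos"])
E
```

```text
[0.5599 0.1871 0.2499]
```

View pics/w1.png

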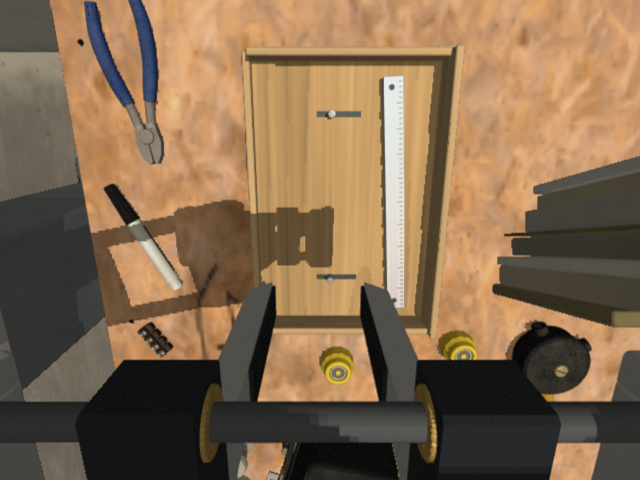

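Wrist view: the bar runs from (394,77) to (394,307), the peg tops are near (332,114) and (330,279), and the box front lip's inner edge is near column 252.

```bash
python3 - <<'E'
from h import *
im=cv2.imread("pics/w1.png"); c=cal("wrist"); hsv=cv2.cvtColor(im,cv2.COLOR_BGR2HSV)
m=((hsv[...,1]<45)&(hsv[...,2]>150)).astype(np.uint8); m[:, :370]=0; m[320:]=0; m[:,420:]=0
cs,_=cv2.findContours(m,0,2); k=max(cs,key=cv2.contourArea); 
pts=np.array([ray(c,p[0],.016)[:2] for p in k],np.float32)
r=cv2.minAreaRect(pts); print("bar",r); vx=cv2.fitLine(pts,2,0,.01,.01).ravel(); print(vx)
for u,v in [(332,114),(330,279)]:
    p=ray(c,(u,v),.018); print("peg",p)
    print(im[v-7:v+8,u-7:u+8].mean(2).astype(int))
for n,uv,z in [("lip inner front bl",(262,318),.014),("TL",(251,58),.014)]: print(n,ray(c,uv,z))
print(hsv[190,240:275].tolist())
cr=cv2.resize(im[40:340,235:470],None,fx=2.0,fy=2.0,interpolation=cv2.INTER_CUBIC); cv2.imwrite("pics/crop2.png",cr)
E
```

```text
bar ((0.6416502594947815, 0.19380462169647217), (0.019275126978754997, 0.2497033178806305), 3.5088868141174316)
[ 0.0489 -0.9988  0.642   0.1548]
peg [0.5744 0.2828 0.018 ]
[[153 156 159 157 156 155 154 156 156 156 153 150 152 156 157]
 [154 156 159 157 155 153 152 155 155 154 154 152 152 156 157]
 [156 157 159 156 151 150 156 156 150 151 151 152 151 156 157]
 [143 146 146 143 145 165 181 183 177 157 144 139 143 144 146]
 [117 114 104 112 151 187 203 211 212 188 137 114 114 114 117]
 [ 94  91  65 108 170 189 197 207 214 213 148  99  91  93  93]
 [ 83  74  60 131 179 187 192 198 207 215 162 106  92  94  92]
 [ 65  45  53 123 177 187 189 193 197 203 152 104  93  93  91]
 [ 56  39  45  95 163 184 190 190 190 179 120  94  91  94  92]
 [ 70  54  50  69 124 161 178 182 171 143 101 100  98 105 103]
 [121 116  82  68  81 113 142 152 145 133 126 131 128 134 134]
 [154 152 105  80  77  82 123 140 145 151 152 151 152 155 156]
 [156 157 134 124 122 121 145 154 155 155 154 153 154 155 156]
 [152 157 157 154 154 154 154 156 157 155 152 153 153 155 155]
 [153 158 159 157 156 155 153 155 155 153 152
[... 920 characters left out ...]
51 152]
 [149 149 152 154 153 150 145 146 150 155 156 153 152 152 152]]
lip inner front bl [0.4939 0.0541 0.014 ]
TL [0.4952 0.3349 0.014 ]
[[14, 133, 195], [14, 131, 193], [14, 132, 191], [14, 133, 188], [14, 133, 186], [14, 129, 188], [14, 127, 190], [14, 128, 189], [15, 120, 163], [17, 113, 188], [17, 111, 209], [17, 112, 214], [17, 112, 216], [17, 112, 216], [17, 111, 198], [17, 112, 143], [17, 116, 112], [17, 127, 183], [17, 125, 200], [17, 126, 197], [17, 124, 191], [17, 125, 186], [17, 125, 188], [17, 125, 190], [17, 125, 190], [17, 125, 185], [17, 126, 178], [17, 128, 174], [17, 128, 176], [17, 124, 179], [17, 125, 184], [17, 125, 189], [18, 126, 194], [17, 125, 198], [18, 126, 201]]
```

View pics/crop2.png

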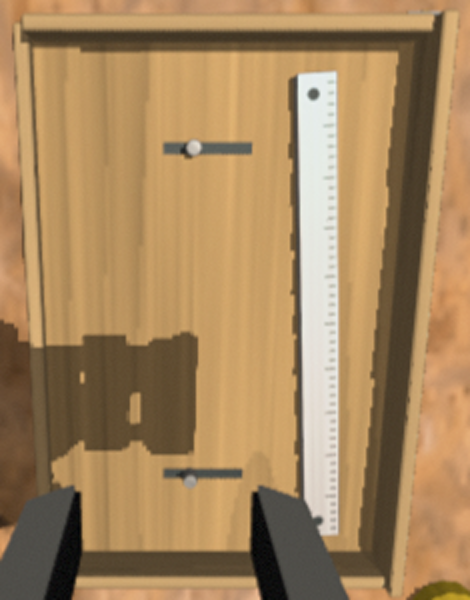

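Emit:
{"fn": "move_arm", "kwargs": {
  "series": [
    {"offset": [0.045,0.543,0],"rotation": [0,0,-0.039],"fingers": 0.63},
    {"offset": [0.045,0.543,0.5],"rotation": [0,0,-0.039],"fingers": 0.63},
    {"offset": [0.045,0.543,1.0],"rotation": [0,0,-0.039],"fingers": 0.63},
    {"offset": [0.045,0.543,1.0],"rotation": [0,0,-0.039],"fingers": 0.63},
    {"offset": [0.045,0.543,1.0],"rotation": [0,0,-0.039],"fingers": 0.63},
    {"offset": [0.045,0.543,1.0],"rotation": [0,0,-0.039],"fingers": 0.63},
    {"offset": [0.045,0.543,1.0],"rotation": [0,0,-0.039],"fingers": 0.63},
    {"offset": [0.045,0.543,1.0],"rotation": [0,0,-0.039],"fingers": 0.63},
    {"offset": [0.045,0.543,1.0],"rotation": [0,0,-0.039],"fingers": 0.63}
  ]
}}

```text
time: 3.57
tool_pos: [0.6431, 0.1955, 0.1053]
ee_rot: [0.002, 0.685, 0.728, 0.003]
contact_force: [1.1, 0.1, 0.3]
opening: 0.0348
```

```bash
python3 - <<'E'
from h import *
for i in range(3): 
    snap("wrist","w2"); s=manip.state(); print(s["tool_pos"],s["ee_rot"],s["opening"])
print(togo((.6415,.1938,.0065),np.pi/2+.0612))
E
```

```text
[0.6431 0.1958 0.1052] [0.0022 0.6852 0.7283 0.0029] 0.035059293968565886
[0.6429 0.196  0.1047] [0.0019 0.6851 0.7284 0.0026] 0.03465949610970192
[0.6426 0.1961 0.104 ] [0.0016 0.685  0.7285 0.0022] 0.034744639971219356
[array([-0.0152, -0.0114,  0.6496]), array([ 0.0034, -0.0004,  0.0002])]
```

View pics/w2.png

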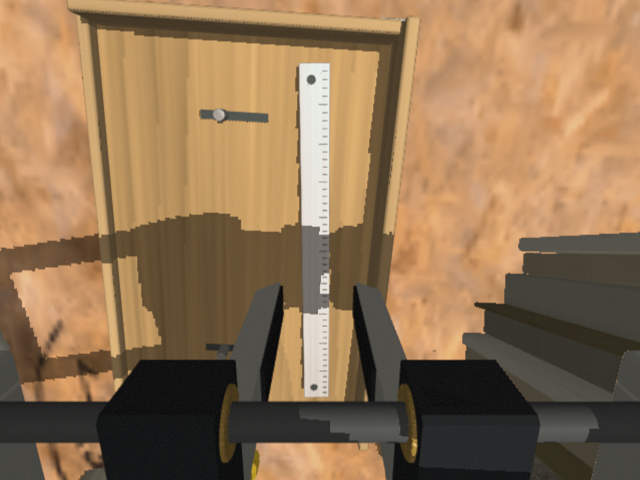

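The view shows the fingers straddling the bar squarely, with the bar axis at column 315, so I descend and grip.

Emit:
{"fn": "move_arm", "kwargs": {
  "series": [
    {"offset": [-0.015,-0.01,0.25],"rotation": [0,0,0],"fingers": 0.63},
    {"offset": [-0.015,-0.01,0.5],"rotation": [0,0,0],"fingers": 0.63},
    {"offset": [-0.015,-0.01,0.58],"rotation": [0,0,0],"fingers": 0.63},
    {"offset": [-0.015,-0.01,0.63],"rotation": [0,0,0],"fingers": 0.63},
    {"offset": [-0.015,-0.01,0.63],"rotation": [0,0,0],"fingers": 0.63},
    {"offset": [-0.015,-0.01,0.63],"rotation": [0,0,0],"fingers": 0.63},
    {"offset": [-0.015,-0.01,0.63],"rotation": [0,0,0],"fingers": 0.63},
    {"offset": [-0.015,-0.01,0.63],"rotation": [0,0,0],"fingers": 0.63}
  ]
}}

```text
time: 4.38
tool_pos: [0.6413, 0.1939, 0.0079]
ee_rot: [0.001, 0.685, 0.729, 0.001]
contact_force: [0.3, 0.4, -0.6]
opening: 0.0349
```

```bash
python3 - <<'E'
from h import *
s=manip.state(); print(s["tool_pos"],s["ee_rot"],s["contact_force"],s["opening"])
E
```

```text
[0.6413 0.1939 0.0079] [0.001  0.685  0.7285 0.0014] [ 0.288   0.4273 -0.6237] 0.034857646386736385
```

Emit:
{"fn": "move_arm", "kwargs": {
  "series": [
    {"offset": [0,0,0.0],"rotation": [0,0,0],"fingers": 1},
    {"offset": [0,0,0.0],"rotation": [0,0,0],"fingers": 1},
    {"offset": [0,0,0.0],"rotation": [0,0,0],"fingers": 1},
    {"offset": [0,0,0.0],"rotation": [0,0,0],"fingers": 1},
    {"offset": [0,0,0],"rotation": [0,0,0],"fingers": 1},
    {"offset": [0,0,-0.1],"rotation": [0,0,0],"fingers": 1},
    {"offset": [0,0,-0.2],"rotation": [0,0,0],"fingers": 1},
    {"offset": [0,0,-0.25],"rotation": [0,0,0],"fingers": 1},
    {"offset": [0,0,-0.25],"rotation": [0,0,0],"fingers": 1},
    {"offset": [0,0,-0.25],"rotation": [0,0,0],"fingers": 1},
    {"offset": [0,0,-0.25],"rotation": [0,0,0],"fingers": 1}
  ],
  "squeeze": 35
}}

```text
time: 5.3
tool_pos: [0.6391, 0.1934, 0.0422]
ee_rot: [-0.001, 0.685, 0.729, -0.001]
contact_force: [-0.3, -0.5, -0.7]
opening: 0.0196
```

```bash
python3 - <<'E'
from h import *
im,c=snap("wrist","w3"); s=manip.state(); print(s["tool_pos"],s["ee_rot"],s["contact_force"],s["opening"])
print(togo((.545,.193,.045),np.pi/2))
E
```

```text
[0.639  0.1934 0.0419] [-0.0007  0.685   0.7285 -0.0011] [-0.1969  0.1765 -1.2736] 0.01978059787732042
[array([ 0.0361, -0.6255, -0.0192]), array([-0.0017,  0.0004,  0.0391])]
```

View pics/w3.png

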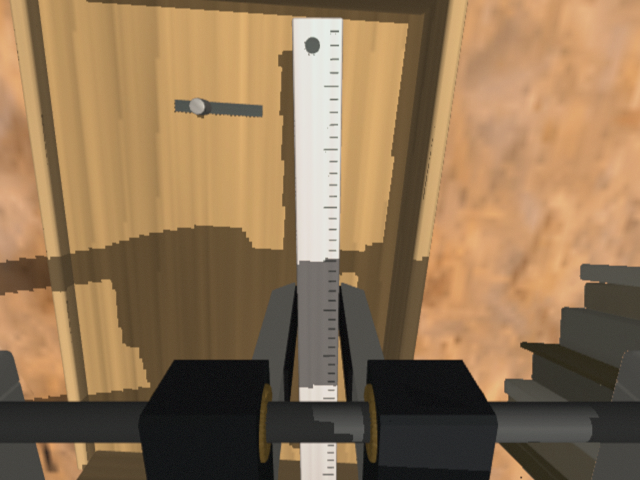

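Emit:
{"fn": "move_arm", "kwargs": {
  "series": [
    {"offset": [0.036,-0.2,-0.03],"rotation": [0,0,0],"fingers": 1},
    {"offset": [0.036,-0.4,-0.03],"rotation": [0,0,0.039],"fingers": 1},
    {"offset": [0.036,-0.6,-0.03],"rotation": [0,0,0.039],"fingers": 1},
    {"offset": [0.036,-0.625,-0.03],"rotation": [0,0,0.039],"fingers": 1},
    {"offset": [0.036,-0.625,-0.03],"rotation": [0,0,0.039],"fingers": 1},
    {"offset": [0.036,-0.625,-0.03],"rotation": [0,0,0.039],"fingers": 1},
    {"offset": [0.036,-0.625,-0.03],"rotation": [0,0,0.039],"fingers": 1},
    {"offset": [0.036,-0.625,-0.03],"rotation": [0,0,0.039],"fingers": 1}
  ]
}}

```text
time: 6.02
tool_pos: [0.5475, 0.1932, 0.0481]
ee_rot: [0.0, 0.707, 0.707, 0.0]
contact_force: [1.1, 0.9, -1.1]
opening: 0.0197
```

```bash
python3 - <<'E'
from h import *
im,c=snap("wrist","w4"); s=manip.state(); print(s["tool_pos"],s["ee_rot"],s["contact_force"],s["opening"])
print(togo((.545,.193,.009),np.pi/2))
E
```

```text
[0.5473 0.1932 0.0481] [0.0003 0.7072 0.707  0.0003] [-0.2631  0.3123 -1.2575] 0.01933892800374867
[array([-0.0012, -0.0156,  0.2603]), array([ 0.0006, -0.    , -0.0002])]
```

View pics/w4.png

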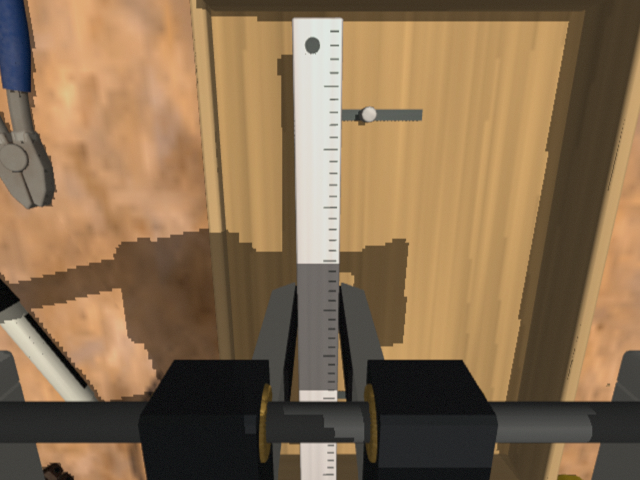

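The bar is in front of the left peg (peg top at (368,115)), held square. I lower it, open slightly, and check.

Emit:
{"fn": "move_arm", "kwargs": {
  "series": [
    {"offset": [0,-0.015,0.1],"rotation": [0,0,0],"fingers": 1},
    {"offset": [0,-0.015,0.18],"rotation": [0,0,0],"fingers": 1},
    {"offset": [0,-0.015,0.23],"rotation": [0,0,0],"fingers": 1},
    {"offset": [0,-0.015,0.26],"rotation": [0,0,0],"fingers": 1},
    {"offset": [0,-0.015,0.265],"rotation": [0,0,0],"fingers": 1},
    {"offset": [0,-0.015,0.265],"rotation": [0,0,0],"fingers": 1},
    {"offset": [0,-0.015,0.265],"rotation": [0,0,0],"fingers": 1},
    {"offset": [0,-0.015,0.265],"rotation": [0,0,0],"fingers": 1},
    {"offset": [0,-0.015,0.265],"rotation": [0,0,0],"fingers": 0.68},
    {"offset": [0,-0.015,0.265],"rotation": [0,0,0],"fingers": 0.68},
    {"offset": [0,-0.015,0.265],"rotation": [0,0,0],"fingers": 0.68},
    {"offset": [0,-0.015,0.265],"rotation": [0,0,0],"fingers": 0.68}
  ]
}}

```text
time: 7.07
tool_pos: [0.5441, 0.1933, 0.0087]
ee_rot: [0.0, 0.707, 0.707, 0.0]
contact_force: [-1.0, 0.5, -0.4]
opening: 0.0301
```

```bash
python3 - <<'E'
from h import *
im,c=snap("wrist","w5"); s=manip.state(); print(s["tool_pos"],s["ee_rot"],s["contact_force"],s["opening"])
hsv=cv2.cvtColor(im,cv2.COLOR_BGR2HSV)
m=((hsv[...,1]<45)&(hsv[...,2]>150)).astype(np.uint8)
cs,_=cv2.findContours(m,0,2)
for k in cs:
    a=cv2.contourArea(k)
    if a>40: print(a,cv2.boundingRect(k),cv2.minEnclosingCircle(k))
print(ray(c,(368,115),.018))
E
```

```text
[0.544  0.1932 0.0086] [0.0002 0.707  0.7072 0.0003] [-0.2488 -0.3195  0.5562] 0.029922257335930316
1229.5 (301, 443, 36, 37) ((318.0, 461.0), 24.758935928344727)
374.5 (36, 443, 27, 22) ((47.55555725097656, 452.3888854980469), 14.889091491699219)
556.0 (300, 381, 38, 20) ((318.5, 392.5), 19.96256446838379)
217.5 (381, 103, 18, 18) ((389.3846130371094, 111.19230651855469), 8.954702377319336)
10850.5 (293, 19, 50, 257) ((318.0, 146.759765625), 129.6402130126953)
[0.5653 0.2827 0.018 ]
```

Emit:
{"fn": "move_arm", "kwargs": {
  "series": [
    {"offset": [0,0.02,0],"rotation": [0,0,0],"fingers": 0.68},
    {"offset": [0,0.04,0],"rotation": [0,0,0],"fingers": 0.68},
    {"offset": [0,0.06,0],"rotation": [0,0,0],"fingers": 0.68},
    {"offset": [0,0.08,0],"rotation": [0,0,0],"fingers": 0.68},
    {"offset": [0,0.095,0],"rotation": [0,0,0],"fingers": 0.68},
    {"offset": [0,0.11,0],"rotation": [0,0,0],"fingers": 0.68},
    {"offset": [0,0.12,0],"rotation": [0,0,0],"fingers": 0.68},
    {"offset": [0,0.12,0],"rotation": [0,0,0],"fingers": 0.68},
    {"offset": [0,0.12,0],"rotation": [0,0,0],"fingers": 0.68}
  ]
}}

```text
time: 7.87
tool_pos: [0.5622, 0.1932, 0.0081]
ee_rot: [0.0, 0.707, 0.707, 0.0]
contact_force: [0.0, -0.6, -0.1]
opening: 0.03
```

```bash
cat > bar.py <<'E'
from h import *
def bar(name):
    im,c=snap("wrist",name); s=manip.state(); print(s["tool_pos"],s["contact_force"],s["opening"])
    hsv=cv2.cvtColor(im,cv2.COLOR_BGR2HSV); m=((hsv[...,1]<45)&(hsv[...,2]>150)).astype(np.uint8)
    for k in cv2.findContours(m,0,2)[0]:
        a=cv2.contourArea(k); x,y,w,h=cv2.boundingRect(k)
        if a>5000:
            r=cv2.minAreaRect(np.array([ray(c,p[0],.016)[:2] for p in k],np.float32)); print("bar",r)
        elif 100<a<600 and abs(w-h)<6 and y<330:
            e=cv2.minEnclosingCircle(k)[0]; print("peg",e,ray(c,e,.018),"d",w)
    return im,c
E
python3 - <<'E'
from bar import *
bar("w6")
E
```

```text
[0.5622 0.1932 0.0081] [ 0.1702  0.9504 -0.991 ] 0.030172404681008628
peg (346.0, 111.0) [0.5742 0.2842 0.018 ] d 18
bar ((0.557542622089386, 0.2647101879119873), (0.019611269235610962, 0.10749225318431854), 0.00540861627086997)
```

Emit:
{"fn": "move_arm", "kwargs": {
  "series": [
    {"offset": [0,0.01,0],"rotation": [0,0,0],"fingers": 0.68},
    {"offset": [0,0.015,0],"rotation": [0,0,0],"fingers": 0.68},
    {"offset": [0,0.02,0],"rotation": [0,0,0],"fingers": 0.68},
    {"offset": [0,0.025,0],"rotation": [0,0,0],"fingers": 0.68},
    {"offset": [0,0.03,0],"rotation": [0,0,0],"fingers": 0.68},
    {"offset": [0,0.033,0],"rotation": [0,0,0],"fingers": 0.68},
    {"offset": [0,0.033,0],"rotation": [0,0,0],"fingers": 0.68},
    {"offset": [0,0.033,0],"rotation": [0,0,0],"fingers": 0.68}
  ]
}}

```text
time: 8.58
tool_pos: [0.5647, 0.1932, 0.008]
ee_rot: [-0.001, 0.707, 0.707, -0.002]
contact_force: [-6.1, -1.3, 3.5]
opening: 0.0302
```

```bash
python3 - <<'E'
from bar import *
bar("w7")
E
```

```text
[0.5647 0.1932 0.008 ] [-6.3661  0.0982  4.6966] 0.03057250376716724
peg (340.0, 111.0) [0.5742 0.2842 0.018 ] d 18
bar ((0.5600078701972961, 0.2647280991077423), (0.10745851695537567, 0.019635697826743126), 89.9455337524414)
```

Emit:
{"fn": "move_arm", "kwargs": {
  "series": [
    {"offset": [0,-0.02,0],"rotation": [0,0,0],"fingers": 0.68},
    {"offset": [0,-0.05,0],"rotation": [0,0,0],"fingers": 0.68},
    {"offset": [0,-0.05,0],"rotation": [0,0,0],"fingers": 0.68},
    {"offset": [0,-0.05,0],"rotation": [0,0,0],"fingers": 0.68},
    {"offset": [0,-0.05,-0.1],"rotation": [0,0,0],"fingers": 0.68},
    {"offset": [0,-0.05,-0.3],"rotation": [0,0,0],"fingers": 0.68},
    {"offset": [0,-0.05,-0.6],"rotation": [0,0,0],"fingers": 0.68},
    {"offset": [0,-0.05,-1],"rotation": [0,0,0],"fingers": 0.68},
    {"offset": [0,-0.05,-1],"rotation": [0,0,0],"fingers": 0.68}
  ]
}}

```text
time: 9.38
tool_pos: [0.5617, 0.1937, 0.1644]
ee_rot: [0.003, 0.707, 0.707, 0.004]
contact_force: [0.6, 0.6, 1.7]
opening: 0.0301
```

Emit:
{"fn": "move_arm", "kwargs": {
  "series": [
    {"offset": [-0.2,-0.2,-0.7],"rotation": [0,0,0],"fingers": 0.5},
    {"offset": [-0.2,-0.2,-0.7],"rotation": [0,0,0],"fingers": 0.4},
    {"offset": [-0.2,-0.2,-0.7],"rotation": [0,0,0],"fingers": 0.4},
    {"offset": [-0.2,-0.2,-0.7],"rotation": [0,0,0],"fingers": 0.4},
    {"offset": [-0.2,-0.2,-0.7],"rotation": [0,0,0],"fingers": 0.4},
    {"offset": [-0.2,-0.2,-0.7],"rotation": [0,0,0],"fingers": 0.4}
  ]
}}

```text
time: 9.88
tool_pos: [0.5293, 0.1632, 0.2623]
ee_rot: [-0.0, 0.707, 0.707, -0.0]
contact_force: [0.6, 0.4, 0.3]
opening: 0.0564
```

```bash
python3 - <<'E'
from bar import *
im,c=bar("w8")
cv2.imwrite("pics/crop3.png",cv2.resize(im[30:330,200:440],None,fx=2,fy=2,interpolation=cv2.INTER_CUBIC))
print(ray(c,(253,190),.014))
E
```

```text
[0.5289 0.1632 0.2611] [0.1052 0.3584 0.2302] 0.056612471932685364
peg (166.1666717529297, 206.1666717529297) [0.3622 0.1629 0.018 ] d 17
[0.4582 0.1803 0.014 ]
```

View pics/crop3.png

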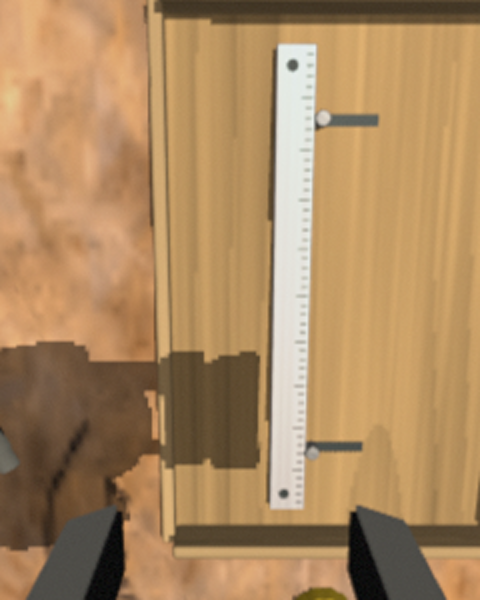

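The bar is against both pegs, with peg tops at crop (323,118) and (312,453) against its right edge. The lip's inner edge is near crop columns 162–174. Next I locate the fittings from the top view using several cues.

```bash
python3 - <<'E'
from h import *
c=cal("wrist")
f=lambda u,v:(200+u/2,30+v/2)
for n,p,z in [("lip top",(162,20),.014),("lip bot",(174,520),.014),("bar TL",(278,44),.016),("bar TR",(316,45),.016),("bar BL",(270,508),.016),("bar BR",(303,508),.016),("pegL",(324,118),.018),("pegR",(312,453),.018),("wall L inner bottom",(250,14),.036)]: print(n,ray(c,f(*p),z))
im,ct=snap("top","top1")
hsv=cv2.cvtColor(im,cv2.COLOR_BGR2HSV)
bg=cv2.cvtColor(cv2.imread("pics/top0.png"),cv2.COLOR_BGR2HSV)
roi=np.zeros(im.shape[:2],np.uint8); roi[284:345,312:500]=1
m=((bg[...,1]<70)|(bg[...,2]<70)).astype(np.uint8)*roi
m=cv2.morphologyEx(m,cv2.MORPH_OPEN,np.ones((3,3)))
for k in cv2.findContours(m,0,2)[0]:
    if cv2.contourArea(k)>60: e=cv2.minEnclosingCircle(k); print(np.round(e[0],1),round(e[1],1),cv2.contourArea(k),cv2.boundingRect(k),ray(ct,e[0],.025))
E
```

```text
lip top [0.4921 0.3291 0.014 ]
lip bot [0.4921 0.0614 0.014 ]
bar TL [0.5495 0.318  0.016 ]
bar TR [0.5683 0.3176 0.016 ]
bar BL [0.5488 0.07   0.016 ]
bar BR [0.5682 0.0701 0.016 ]
pegL [0.5732 0.2836 0.018 ]
pegR [0.5723 0.1048 0.018 ]
wall L inner bottom [0.5353 0.3275 0.036 ]
[474.5 328.5] 7.6 79.5 (468, 321, 9, 16) [ 0.3898 -0.3587  0.025 ]
[403.2 300.3] 8.6 205.0 (395, 292, 17, 17) [ 0.448  -0.2095  0.025 ]
[455.  296.5] 8.4 132.5 (447, 291, 17, 14) [ 0.4563 -0.3187  0.025 ]
[368. 298.] 9.5 233.0 (359, 289, 19, 18) [ 0.4528 -0.1357  0.025 ]
[326.7 293.7] 8.5 191.0 (319, 286, 16, 16) [ 0.4614 -0.0496  0.025 ]
```

Emit:
{"fn": "move_arm", "kwargs": {
  "series": [
    {"offset": [-0.88,-0.43,0],"rotation": [0,0,0],"fingers": 0.3},
    {"offset": [-0.88,-0.43,0],"rotation": [0,0,0],"fingers": 0.3},
    {"offset": [-0.88,-0.43,0],"rotation": [0,0,0],"fingers": 0.3},
    {"offset": [-0.88,-0.43,0],"rotation": [0,0,0],"fingers": 0.3},
    {"offset": [-0.88,-0.43,0],"rotation": [0,0,0],"fingers": 0.3}
  ]
}}

```text
time: 10.4
tool_pos: [0.463, 0.0283, 0.2616]
ee_rot: [-0.001, 0.709, 0.706, -0.002]
contact_force: [-0.7, 0.3, 0.5]
opening: 0.0661
```

Emit:
{"fn": "move_arm", "kwargs": {
  "series": [
    {"offset": [-0.88,-0.43,0],"rotation": [0,0,0],"fingers": 0.3},
    {"offset": [-0.88,-0.43,0],"rotation": [0,0,0],"fingers": 0.3},
    {"offset": [-0.88,-0.43,0],"rotation": [0,0,0],"fingers": 0.3},
    {"offset": [-0.88,-0.43,0],"rotation": [0,0,0],"fingers": 0.3},
    {"offset": [-0.88,-0.43,0],"rotation": [0,0,0],"fingers": 0.3},
    {"offset": [-0.88,-0.43,0],"rotation": [0,0,0],"fingers": 0.3},
    {"offset": [-0.88,-0.43,0],"rotation": [0,0,0],"fingers": 0.3}
  ]
}}

```text
time: 10.98
tool_pos: [0.4008, -0.0998, 0.2622]
ee_rot: [-0.001, 0.707, 0.708, 0.0]
contact_force: [0.9, -1.0, -0.8]
opening: 0.0659
```

```bash
python3 - <<'E'
from h import *
im,c=snap("wrist","w9"); print(manip.state()["tool_pos"])
E
```

```text
[ 0.4009 -0.0996  0.2624]
```

View pics/w9.png

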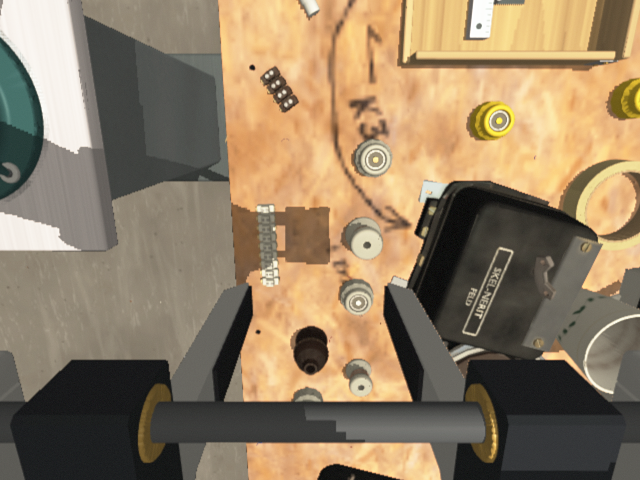

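```bash
python3 - <<'E'
from h import *
w=cv2.imread("pics/w9.png"); s=cv2.imread("pics/scene0.png")
R_=lambda im,x,y,w_,h_:cv2.resize(im[y:y+h_,x:x+w_],(400,300),interpolation=cv2.INTER_CUBIC)
a=np.hstack([R_(w,333,129,80,60),R_(w,325,269,80,60)]); b=np.hstack([R_(s,250,225,80,60),R_(s,180,275,80,60)])
cv2.imwrite("pics/mont.png",np.vstack([a,b]))
c=cal("wrist"); hsv=cv2.cvtColor(w,cv2.COLOR_BGR2HSV)
m=((hsv[...,1]<75)).astype(np.uint8); roi=np.zeros_like(m); roi[130:330,325:402]=1; m*=roi; m=cv2.morphologyEx(m,cv2.MORPH_OPEN,np.ones((5,5)))
for k in cv2.findContours(m,0,2)[0]:
    if cv2.contourArea(k)>200: e=cv2.minEnclosingCircle(k); print(np.round(e[0],1),round(e[1],1),cv2.boundingRect(k),ray(c,e[0],.015),ray(c,e[0],.025))
for P in [(.5,.0,.1)]: pass
# black box top height: same corner in scene/top: print rays
E
```

```text
[355.4 296.9] 18.2 (341, 280, 32, 35) [ 0.4462 -0.2097  0.015 ] [ 0.4451 -0.2051  0.025 ]
[395.  303.3] 26.4 (385, 277, 17, 53) [ 0.4938 -0.2179  0.015 ] [ 0.4916 -0.2131  0.025 ]
[364.5 238. ] 21.4 (346, 218, 37, 41) [ 0.4543 -0.1367  0.015 ] [ 0.4531 -0.1338  0.025 ]
[372.7 157.5] 19.3 (354, 139, 38, 38) [ 0.4598 -0.0468  0.015 ] [ 0.4585 -0.0461  0.025 ]
```

View pics/mont.png

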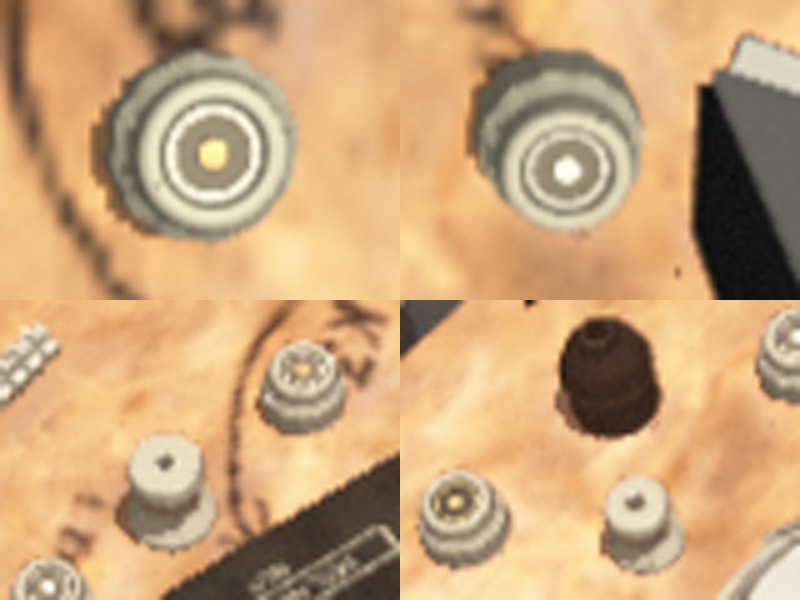

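Caps have a knurled ring below and a narrower cylinder on top, bobbins a barrel on top. I'll grip all of them about 17 mm above their base, so the fingers clear the lip and bar when placing. I start with the nearest cap, jaws along y.

Emit:
{"fn": "move_arm", "kwargs": {
  "series": [
    {"offset": [0.344,0.393,0],"rotation": [0,0,-0.95],"fingers": 0.3},
    {"offset": [0.344,0.393,0],"rotation": [0,0,-0.95],"fingers": 0.3},
    {"offset": [0.344,0.393,0],"rotation": [0,0,-0.95],"fingers": 0.3},
    {"offset": [0.344,0.393,0],"rotation": [0,0,-0.95],"fingers": 0.3},
    {"offset": [0.344,0.393,0],"rotation": [0,0,-0.95],"fingers": 0.3},
    {"offset": [0.344,0.393,0.2],"rotation": [0,0,-0.95],"fingers": 0.3},
    {"offset": [0.344,0.393,0.4],"rotation": [0,0,-0.95],"fingers": 0.3},
    {"offset": [0.344,0.393,0.6],"rotation": [0,0,-0.95],"fingers": 0.3},
    {"offset": [0.344,0.393,0.75],"rotation": [0,0,-0.95],"fingers": 0.3},
    {"offset": [0.344,0.393,0.75],"rotation": [0,0,-0.95],"fingers": 0.3},
    {"offset": [0.344,0.393,0.75],"rotation": [0,0,-0.95],"fingers": 0.3},
    {"offset": [0.344,0.393,0.75],"rotation": [0,0,-0.95],"fingers": 0.3}
  ]
}}

```text
time: 12.03
tool_pos: [0.4592, -0.0472, 0.1494]
ee_rot: [-0.001, 0.035, 0.999, 0.0]
contact_force: [0.4, -0.2, 0.6]
opening: 0.0661
```

```bash
python3 - <<'E'
from h import *
im,c=snap("wrist","w10"); s=manip.state(); print(s["tool_pos"],s["ee_rot"],s["opening"])
hsv=cv2.cvtColor(im,cv2.COLOR_BGR2HSV); m=(hsv[...,1]<75).astype(np.uint8); 
p=proj(c,(.46,-.048,.02)); print(p)
m=cv2.morphologyEx(m,cv2.MORPH_OPEN,np.ones((5,5)))
for k in cv2.findContours(m,0,2)[0]:
    (e,r)=cv2.minEnclosingCircle(k)
    if np.hypot(*(np.array(e)-p))<60: print(np.round(e,1),round(r,1),cv2.boundingRect(k),ray(c,e,.010),ray(c,e,.03))
print(togo((.46,-.048,.017),np.pi))
cv2.imwrite("pics/w10s.png",im)
E
```

```text
[ 0.4595 -0.0474  0.1498] [-0.0007  0.033   0.9995  0.0003] 0.06579529230859833
[314.8267 233.203 ]
[315.  230.6] 24.9 (292, 207, 47, 49) [ 0.4604 -0.0479  0.01  ] [ 0.4552 -0.0475  0.03  ]
[array([-0.005 , -0.0043,  0.8856]), array([ 0.0004, -0.0009, -0.042 ])]
```

View pics/w10.png

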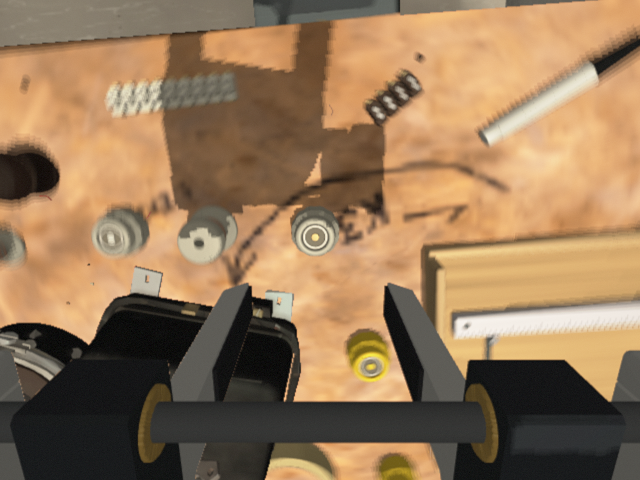

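The wrist view shows the cap at (315,232), centred between the fingers. I descend and grip.

Emit:
{"fn": "move_arm", "kwargs": {
  "series": [
    {"offset": [-0.005,-0.003,0.3],"rotation": [0,0,-0.042],"fingers": 0.3},
    {"offset": [-0.005,-0.003,0.55],"rotation": [0,0,-0.042],"fingers": 0.3},
    {"offset": [-0.005,-0.003,0.75],"rotation": [0,0,-0.042],"fingers": 0.3},
    {"offset": [-0.005,-0.003,0.84],"rotation": [0,0,-0.042],"fingers": 0.3},
    {"offset": [-0.005,-0.003,0.88],"rotation": [0,0,-0.042],"fingers": 0.3},
    {"offset": [-0.005,-0.003,0.88],"rotation": [0,0,-0.042],"fingers": 0.3},
    {"offset": [-0.005,-0.003,0.88],"rotation": [0,0,-0.042],"fingers": 0.3},
    {"offset": [-0.005,-0.003,0.88],"rotation": [0,0,-0.042],"fingers": 0.3},
    {"offset": [-0.005,-0.003,0.88],"rotation": [0,0,-0.042],"fingers": 0.3}
  ]
}}

```text
time: 12.83
tool_pos: [0.4615, -0.0498, 0.0206]
ee_rot: [0.002, 0.006, 1.0, -0.0]
contact_force: [-0.1, 0.1, -0.7]
opening: 0.0656
```

Emit:
{"fn": "move_arm", "kwargs": {
  "series": [
    {"offset": [0,0,0],"rotation": [0,0,0],"fingers": 1},
    {"offset": [0,0,0],"rotation": [0,0,0],"fingers": 1},
    {"offset": [0,0,0],"rotation": [0,0,0],"fingers": 1},
    {"offset": [0,0,0],"rotation": [0,0,0],"fingers": 1},
    {"offset": [0,0,0],"rotation": [0,0,0],"fingers": 1},
    {"offset": [0,0,0],"rotation": [0,0,0],"fingers": 1},
    {"offset": [0,0,0],"rotation": [0,0,0],"fingers": 1}
  ],
  "squeeze": 25
}}

```text
time: 13.42
tool_pos: [0.46, -0.0498, 0.0187]
ee_rot: [0.0, 0.006, 1.0, -0.0]
contact_force: [-0.2, -0.2, 0.3]
opening: 0.0346
```

Emit:
{"fn": "move_arm", "kwargs": {
  "series": [
    {"offset": [0,0,-0.1],"rotation": [0,0,0],"fingers": 1},
    {"offset": [0,0,-0.3],"rotation": [0,0,0],"fingers": 1},
    {"offset": [0,0,-0.6],"rotation": [0,0,0],"fingers": 1},
    {"offset": [0,0,-0.7],"rotation": [0,0,0],"fingers": 1},
    {"offset": [0,0,-0.7],"rotation": [0,0,0],"fingers": 1},
    {"offset": [0,0,-0.7],"rotation": [0,0,0],"fingers": 1}
  ]
}}

```text
time: 13.92
tool_pos: [0.4606, -0.0499, 0.1245]
ee_rot: [0.001, 0.006, 1.0, -0.0]
contact_force: [-0.1, 0.5, -2.0]
opening: 0.035
```

```bash
python3 - <<'E'
from h import *
im,c=snap("wrist","w11"); s=manip.state(); print(s["tool_pos"],s["ee_rot"],s["opening"],s["contact_force"])
print(togo((.521,.3084,.13),np.pi/2))
E
```

```text
[ 0.4593 -0.0496  0.1227] [-0.0007  0.0062  1.      0.0001] 0.03500525407870266 [-0.1818  0.1294 -1.1402]
[array([-0.3814,  2.3915, -0.0486]), array([-0.0006, -0.0008,  0.9921])]
```

Emit:
{"fn": "move_arm", "kwargs": {
  "series": [
    {"offset": [-0.38,1,-0.05],"rotation": [0,0,0.95],"fingers": 1},
    {"offset": [-0.38,1,-0.05],"rotation": [0,0,0.95],"fingers": 1},
    {"offset": [-0.38,1,-0.05],"rotation": [0,0,0.95],"fingers": 1},
    {"offset": [-0.38,1,-0.05],"rotation": [0,0,0.95],"fingers": 1},
    {"offset": [-0.38,1,-0.05],"rotation": [0,0,0.95],"fingers": 1},
    {"offset": [-0.38,1,-0.05],"rotation": [0,0,0.95],"fingers": 1},
    {"offset": [-0.38,1,-0.05],"rotation": [0,0,0.95],"fingers": 1},
    {"offset": [-0.38,1,-0.05],"rotation": [0,0,0.95],"fingers": 1},
    {"offset": [-0.38,1,-0.05],"rotation": [0,0,0.95],"fingers": 1},
    {"offset": [-0.38,1,-0.05],"rotation": [0,0,0.95],"fingers": 1},
    {"offset": [-0.38,1,-0.05],"rotation": [0,0,0.95],"fingers": 1},
    {"offset": [-0.38,1,-0.05],"rotation": [0,0,0.95],"fingers": 1}
  ]
}}

```text
time: 14.97
tool_pos: [0.5169, 0.0994, 0.1278]
ee_rot: [-0.002, 0.668, 0.745, -0.002]
contact_force: [-0.6, -0.2, -0.4]
opening: 0.0346
```

Emit:
{"fn": "move_arm", "kwargs": {
  "series": [
    {"offset": [0.69,0.046,0],"rotation": [0,0,0.042],"fingers": 1},
    {"offset": [0.69,0.046,0],"rotation": [0,0,0.042],"fingers": 1},
    {"offset": [0.69,0.046,0],"rotation": [0,0,0.042],"fingers": 1},
    {"offset": [0.69,0.046,0],"rotation": [0,0,0.042],"fingers": 1}
  ]
}}

```text
time: 15.3
tool_pos: [0.5114, 0.2066, 0.1277]
ee_rot: [-0.002, 0.688, 0.726, -0.002]
contact_force: [0.2, -0.1, -0.2]
opening: 0.0347
```

Emit:
{"fn": "move_arm", "kwargs": {
  "series": [
    {"offset": [0.69,0,0],"rotation": [0,0,0],"fingers": 1},
    {"offset": [0.69,0,0],"rotation": [0,0,0],"fingers": 1},
    {"offset": [0.69,0,0],"rotation": [0,0,0],"fingers": 1},
    {"offset": [0.69,0,0],"rotation": [0,0,0],"fingers": 1},
    {"offset": [0.69,0,0],"rotation": [0,0,0],"fingers": 1},
    {"offset": [0.69,0,0],"rotation": [0,0,0],"fingers": 1},
    {"offset": [0.69,0,0],"rotation": [0,0,0],"fingers": 1}
  ]
}}

```text
time: 15.88
tool_pos: [0.5085, 0.3048, 0.1301]
ee_rot: [-0.0, 0.69, 0.724, -0.001]
contact_force: [0.6, -0.1, -0.8]
opening: 0.0347
```

```bash
python3 - <<'E'
from h import *
im,c=snap("wrist","w12"); s=manip.state(); print(s["tool_pos"],s["ee_rot"],s["opening"],s["contact_force"])
print(togo((.521,.3084,.0235),np.pi/2))
E
```

```text
[0.5087 0.3049 0.1305] [ 0.      0.6902  0.7236 -0.0008] 0.035021154969262835 [-0.2003  0.441  -0.6172]
[array([0.0202, 0.0837, 0.7135]), array([-0.0007,  0.0007,  0.0301])]
```

View pics/w12.png

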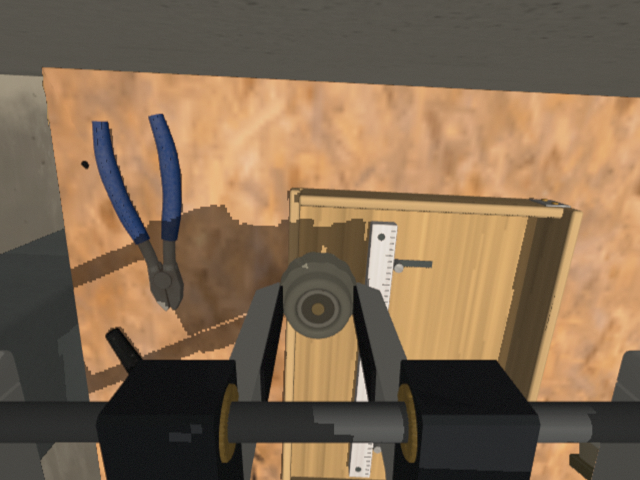

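The cap is held upright at (318,309), still above the front-left corner. I shift and lower it.

```bash
python3 - <<'E'
from h import *
c=cal("wrist"); s=manip.state(); print(proj(c,s["tool_pos"]+[0,0,.0113]), ray(c,(318,309),s["tool_pos"][2]+.0113)-s["tool_pos"])
E
```

```text
[316.7619 312.5015] [0.0005 0.0019 0.0113]
```

Emit:
{"fn": "move_arm", "kwargs": {
  "series": [
    {"offset": [0.02,0.084,0],"rotation": [0,0,0.03],"fingers": 1},
    {"offset": [0.02,0.084,0.2],"rotation": [0,0,0.03],"fingers": 1},
    {"offset": [0.02,0.084,0.4],"rotation": [0,0,0.03],"fingers": 1},
    {"offset": [0.02,0.084,0.55],"rotation": [0,0,0.03],"fingers": 1},
    {"offset": [0.02,0.084,0.55],"rotation": [0,0,0.03],"fingers": 1},
    {"offset": [0.02,0.084,0.55],"rotation": [0,0,0.03],"fingers": 1},
    {"offset": [0.02,0.084,0.55],"rotation": [0,0,0.03],"fingers": 1},
    {"offset": [0.02,0.084,0.55],"rotation": [0,0,0.03],"fingers": 1}
  ]
}}

```text
time: 16.6
tool_pos: [0.5228, 0.3105, 0.0515]
ee_rot: [0.001, 0.707, 0.708, 0.002]
contact_force: [-0.7, 0.1, 0.0]
opening: 0.0348
```

```bash
python3 - <<'E'
from h import *
s=manip.state(); print(s["tool_pos"],s["ee_rot"],s["opening"],s["contact_force"])
print(togo((.521,.3084,.0235),np.pi/2))
E
```

```text
[0.5228 0.3105 0.0515] [0.0009 0.7066 0.7076 0.0022] 0.03476357557324257 [-0.7446  0.1493  0.0207]
[array([-0.0145, -0.013 ,  0.1865]), array([ 0.0028, -0.0012,  0.001 ])]
```

Emit:
{"fn": "move_arm", "kwargs": {
  "series": [
    {"offset": [-0.018,-0.012,0.08],"rotation": [0,0,0],"fingers": 1},
    {"offset": [-0.018,-0.012,0.13],"rotation": [0,0,0],"fingers": 1},
    {"offset": [-0.018,-0.012,0.17],"rotation": [0,0,0],"fingers": 1},
    {"offset": [-0.018,-0.012,0.19],"rotation": [0,0,0],"fingers": 1},
    {"offset": [-0.018,-0.012,0.19],"rotation": [0,0,0],"fingers": 1},
    {"offset": [-0.018,-0.012,0.19],"rotation": [0,0,0],"fingers": 1},
    {"offset": [-0.018,-0.012,0.19],"rotation": [0,0,0],"fingers": 1},
    {"offset": [-0.018,-0.012,0.19],"rotation": [0,0,0],"fingers": 1}
  ]
}}

```text
time: 17.27
tool_pos: [0.5193, 0.3074, 0.0222]
ee_rot: [0.0, 0.706, 0.708, 0.0]
contact_force: [-3.8, -2.0, 10.9]
opening: 0.0352
```

Emit:
{"fn": "move_arm", "kwargs": {
  "series": [
    {"offset": [0,0,0],"rotation": [0,0,0],"fingers": 0.5},
    {"offset": [0,0,0],"rotation": [0,0,0],"fingers": 0.5},
    {"offset": [0,0,0],"rotation": [0,0,0],"fingers": 0.5},
    {"offset": [0,0,0],"rotation": [0,0,0],"fingers": 0.5},
    {"offset": [0,0,-0.1],"rotation": [0,0,0],"fingers": 0.5},
    {"offset": [0,0,-0.3],"rotation": [0,0,0],"fingers": 0.5},
    {"offset": [0,0,-0.6],"rotation": [0,0,0],"fingers": 0.5},
    {"offset": [0,0,-0.95],"rotation": [0,0,0],"fingers": 0.5},
    {"offset": [0,0,-0.95],"rotation": [0,0,0],"fingers": 0.5},
    {"offset": [0,0,-0.95],"rotation": [0,0,0],"fingers": 0.5}
  ]
}}

```text
time: 18.1
tool_pos: [0.5221, 0.3089, 0.169]
ee_rot: [0.002, 0.706, 0.708, 0.005]
contact_force: [0.4, -1.0, 0.0]
opening: 0.0472
```

```bash
cat > det.py <<'E'
from h import *
def find(im,c,p,z,rad=60,dark=False):
    "object silhouette nearest to where world point p would appear -> centre at height z"
    hsv=cv2.cvtColor(im,cv2.COLOR_BGR2HSV); m=(hsv[...,2]<75 if dark else hsv[...,1]<75).astype(np.uint8)
    m=cv2.morphologyEx(m,cv2.MORPH_OPEN,np.ones((3,3))); q=proj(c,p)
    for k in cv2.findContours(m,0,2)[0]:
        e,r=cv2.minEnclosingCircle(k); x,y,w,h=cv2.boundingRect(k); b=(x+w/2-.5,y+h/2-.5)
        if np.hypot(*(np.array(e)-q))<rad and cv2.contourArea(k)>60: print("  obj px",np.round(b,1),"r",round(r,1),"exp",q.round(1),ray(c,b,z),(w,h))
E
python3 - <<'E'
from det import *
s=manip.state(); print(s["tool_pos"],s["opening"],s["contact_force"])
im,c=snap("wrist","w13"); cap=(.521,.3084,.019); find(im,c,cap,.019)
ti,tc=snap("top","top2")
for p in [(.521,.308,.019),(.4535,-.1345,.023),(.446,-.209,.015),(.455,-.317,.019),(.391,-.362,.015)]: find(ti,tc,p,p[2],12)
E
```

```text
[0.5221 0.3089 0.169 ] 0.04722121166864979 [ 0.3912 -0.9804  0.0304]
  obj px [312. 227.] r 23.5 exp [314.3 228.8] [0.519 0.31  0.019] (45, 47)
  obj px [319.5 239.5] r 399.3 exp [314.3 228.8] [0.5256 0.2987 0.019 ] (640, 480)
  obj px [155.  265.5] r 9.5 exp [154.5 264.4] [0.5188 0.307  0.019 ] (19, 16)
  obj px [368.  297.5] r 9.7 exp [367.3 297.6] [ 0.4537 -0.136   0.023 ] (19, 18)
  obj px [403.5 300. ] r 9.0 exp [402.1 301.2] [ 0.4485 -0.212   0.015 ] (18, 17)
  obj px [454.5 297.5] r 8.7 exp [453.4 297. ] [ 0.4541 -0.3194  0.019 ] (18, 14)
  obj px [474.  328.5] r 8.1 exp [474.5 327.5] [ 0.389  -0.3609  0.015 ] (13, 16)
```

Cap placed at (0.519, 0.309), both views agree. Next is the large insulator at (0.4535, -0.135).

Emit:
{"fn": "move_arm", "kwargs": {
  "series": [
    {"offset": [-1,-0.15,0],"rotation": [0,0,0],"fingers": 0.3},
    {"offset": [-1,-0.15,0],"rotation": [0,0,0],"fingers": 0.3},
    {"offset": [-1,-0.15,0],"rotation": [0,0,0],"fingers": 0.3},
    {"offset": [-1,-0.15,0],"rotation": [0,0,0],"fingers": 0.3}
  ]
}}

```text
time: 18.53
tool_pos: [0.4945, 0.1542, 0.1587]
ee_rot: [-0.001, 0.707, 0.707, -0.003]
contact_force: [0.9, -0.4, 0.0]
opening: 0.0652
```

Emit:
{"fn": "move_arm", "kwargs": {
  "series": [
    {"offset": [-1,-0.15,0],"rotation": [0,0,0],"fingers": 0.3},
    {"offset": [-1,-0.15,0],"rotation": [0,0,0],"fingers": 0.3},
    {"offset": [-1,-0.15,0],"rotation": [0,0,0],"fingers": 0.3},
    {"offset": [-1,-0.15,0],"rotation": [0,0,0],"fingers": 0.3}
  ]
}}

```text
time: 18.87
tool_pos: [0.4722, 0.0045, 0.1591]
ee_rot: [-0.002, 0.707, 0.707, -0.003]
contact_force: [1.2, -0.0, 0.8]
opening: 0.066
```

Emit:
{"fn": "move_arm", "kwargs": {
  "series": [
    {"offset": [-0.95,-0.15,0],"rotation": [0,0,-0.95],"fingers": 0.3},
    {"offset": [-0.95,-0.15,0],"rotation": [0,0,-0.95],"fingers": 0.3},
    {"offset": [-0.95,-0.15,0],"rotation": [0,0,-0.95],"fingers": 0.3},
    {"offset": [-0.95,-0.15,0],"rotation": [0,0,-0.95],"fingers": 0.3},
    {"offset": [-0.95,-0.15,0],"rotation": [0,0,-0.95],"fingers": 0.3},
    {"offset": [-0.95,-0.15,0],"rotation": [0,0,-0.95],"fingers": 0.3},
    {"offset": [-0.95,-0.15,0],"rotation": [0,0,-0.95],"fingers": 0.3},
    {"offset": [-0.95,-0.15,0],"rotation": [0,0,-0.95],"fingers": 0.3},
    {"offset": [-0.95,-0.15,0],"rotation": [0,0,-0.95],"fingers": 0.3},
    {"offset": [-0.95,-0.15,0],"rotation": [0,0,-0.95],"fingers": 0.3},
    {"offset": [-0.95,-0.15,0],"rotation": [0,0,-0.95],"fingers": 0.3},
    {"offset": [-0.95,-0.15,0],"rotation": [0,0,-0.95],"fingers": 0.3}
  ]
}}

```text
time: 19.87
tool_pos: [0.451, -0.1345, 0.1589]
ee_rot: [-0.003, 0.064, 0.998, 0.001]
contact_force: [0.7, -0.7, 0.8]
opening: 0.0658
```

```bash
python3 - <<'E'
from det import *
s=manip.state(); print(s["tool_pos"],s["ee_rot"],s["opening"])
im,c=snap("wrist","w14"); find(im,c,(.4535,-.135,.023),.023,40)
print(togo((.4535,-.135,.022),np.pi))
E
```

```text
[ 0.451  -0.1345  0.1589] [-0.0032  0.0642  0.9979  0.0011] 0.0658148419446152
  obj px [314.5 232.5] r 27.8 exp [315.3 233.9] [ 0.4522 -0.1355  0.023 ] (46, 56)
[array([-0.0225, -0.0027,  0.9135]), array([ 0.0013, -0.004 , -0.0794])]
```

Emit:
{"fn": "move_arm", "kwargs": {
  "series": [
    {"offset": [-0.018,-0.004,0.2],"rotation": [0,0,-0.079],"fingers": 0.3},
    {"offset": [-0.018,-0.004,0.45],"rotation": [0,0,-0.079],"fingers": 0.3},
    {"offset": [-0.018,-0.004,0.7],"rotation": [0,0,-0.079],"fingers": 0.3},
    {"offset": [-0.018,-0.004,0.85],"rotation": [0,0,-0.079],"fingers": 0.3},
    {"offset": [-0.018,-0.004,0.91],"rotation": [0,0,-0.079],"fingers": 0.3},
    {"offset": [-0.018,-0.004,0.91],"rotation": [0,0,-0.079],"fingers": 0.3},
    {"offset": [-0.018,-0.004,0.91],"rotation": [0,0,-0.079],"fingers": 0.3},
    {"offset": [-0.018,-0.004,0.91],"rotation": [0,0,-0.079],"fingers": 0.3},
    {"offset": [-0.018,-0.004,0.91],"rotation": [0,0,-0.079],"fingers": 0.3}
  ]
}}

```text
time: 20.67
tool_pos: [0.4569, -0.1368, 0.0283]
ee_rot: [0.002, 0.005, 1.0, -0.001]
contact_force: [0.6, 0.7, -0.7]
opening: 0.066
```

Emit:
{"fn": "move_arm", "kwargs": {
  "series": [
    {"offset": [0,0,0],"rotation": [0,0,0],"fingers": 1},
    {"offset": [0,0,0],"rotation": [0,0,0],"fingers": 1},
    {"offset": [0,0,0],"rotation": [0,0,0],"fingers": 1},
    {"offset": [0,0,0],"rotation": [0,0,0],"fingers": 1},
    {"offset": [0,0,0],"rotation": [0,0,0],"fingers": 1},
    {"offset": [0,0,0],"rotation": [0,0,0],"fingers": 1},
    {"offset": [0,0,0],"rotation": [0,0,0],"fingers": 1}
  ],
  "squeeze": 25
}}

```text
time: 21.25
tool_pos: [0.4555, -0.1363, 0.0265]
ee_rot: [0.0, 0.005, 1.0, -0.0]
contact_force: [0.5, -0.5, 1.9]
opening: 0.036
```

Emit:
{"fn": "move_arm", "kwargs": {
  "series": [
    {"offset": [0,0,-0.1],"rotation": [0,0,0],"fingers": 1},
    {"offset": [0,0,-0.3],"rotation": [0,0,0],"fingers": 1},
    {"offset": [0,0,-0.6],"rotation": [0,0,0],"fingers": 1},
    {"offset": [0,0,-0.8],"rotation": [0,0,0],"fingers": 1},
    {"offset": [0,0,-0.8],"rotation": [0,0,0],"fingers": 1},
    {"offset": [0,0,-0.8],"rotation": [0,0,0],"fingers": 1}
  ]
}}

```text
time: 21.75
tool_pos: [0.4566, -0.1366, 0.1484]
ee_rot: [0.002, 0.005, 1.0, -0.001]
contact_force: [-0.2, 0.3, -1.0]
opening: 0.0359
```

```bash
python3 - <<'E'
from h import *
im,c=snap("wrist","w15"); s=manip.state(); print(s["tool_pos"],s["ee_rot"],s["opening"],s["contact_force"])
print(togo((.521,.2618,.14),np.pi/2))
E
```

```text
[ 0.4552 -0.136   0.146 ] [ 0.0001  0.0052  1.     -0.    ] 0.036359483691518014 [ 0.3848 -0.6737 -1.316 ]
[array([-0.4108,  2.6566,  0.0401]), array([0.0001, 0.0001, 0.9934])]
```

Emit:
{"fn": "move_arm", "kwargs": {
  "series": [
    {"offset": [-0.41,0.9,0],"rotation": [0,0,0.9],"fingers": 1},
    {"offset": [-0.41,0.9,0],"rotation": [0,0,0.9],"fingers": 1},
    {"offset": [-0.41,0.9,0],"rotation": [0,0,0.9],"fingers": 1},
    {"offset": [-0.41,0.9,0],"rotation": [0,0,0.9],"fingers": 1},
    {"offset": [-0.41,0.9,0],"rotation": [0,0,0.9],"fingers": 1},
    {"offset": [-0.41,0.9,0],"rotation": [0,0,0.9],"fingers": 1},
    {"offset": [-0.41,0.9,0],"rotation": [0,0,0.9],"fingers": 1},
    {"offset": [-0.41,0.9,0],"rotation": [0,0,0.9],"fingers": 1},
    {"offset": [-0.41,0.9,0],"rotation": [0,0,0.9],"fingers": 1},
    {"offset": [-0.41,0.9,0],"rotation": [0,0,0.9],"fingers": 1},
    {"offset": [-0.41,0.9,0],"rotation": [0,0,0.9],"fingers": 1},
    {"offset": [-0.41,0.9,0],"rotation": [0,0,0.9],"fingers": 1}
  ]
}}

```text
time: 22.8
tool_pos: [0.5163, -0.0015, 0.1427]
ee_rot: [-0.003, 0.656, 0.755, -0.002]
contact_force: [-0.5, 0.2, -0.6]
opening: 0.0357
```

Emit:
{"fn": "move_arm", "kwargs": {
  "series": [
    {"offset": [0.855,0.145,0],"rotation": [0,0,0.093],"fingers": 1},
    {"offset": [0.855,0.145,0],"rotation": [0,0,0.093],"fingers": 1},
    {"offset": [0.855,0.145,0],"rotation": [0,0,0.093],"fingers": 1},
    {"offset": [0.855,0.145,0],"rotation": [0,0,0.093],"fingers": 1},
    {"offset": [0.855,0.145,0],"rotation": [0,0,0.093],"fingers": 1}
  ]
}}

```text
time: 23.22
tool_pos: [0.5191, 0.1307, 0.143]
ee_rot: [-0.002, 0.705, 0.709, -0.002]
contact_force: [0.4, 0.1, -0.8]
opening: 0.0355
```

Emit:
{"fn": "move_arm", "kwargs": {
  "series": [
    {"offset": [0.86,0,0],"rotation": [0,0,0],"fingers": 1},
    {"offset": [0.86,0,0],"rotation": [0,0,0],"fingers": 1},
    {"offset": [0.86,0,0],"rotation": [0,0,0],"fingers": 1},
    {"offset": [0.86,0,0],"rotation": [0,0,0],"fingers": 1},
    {"offset": [0.86,0,0.25],"rotation": [0,0,0],"fingers": 1},
    {"offset": [0.86,0,0.45],"rotation": [0,0,0],"fingers": 1},
    {"offset": [0.86,0,0.45],"rotation": [0,0,0],"fingers": 1},
    {"offset": [0.86,0,0.45],"rotation": [0,0,0],"fingers": 1},
    {"offset": [0.86,0,0.45],"rotation": [0,0,0],"fingers": 1},
    {"offset": [0.86,0,0.45],"rotation": [0,0,0],"fingers": 1}
  ]
}}

```text
time: 24.05
tool_pos: [0.5226, 0.2569, 0.0811]
ee_rot: [0.001, 0.707, 0.707, 0.002]
contact_force: [0.2, -0.9, -0.1]
opening: 0.0359
```

```bash
python3 - <<'E'
from h import *
s=manip.state(); print(s["tool_pos"],s["ee_rot"],s["opening"],s["contact_force"])
print(togo((.521,.2598,.0315),np.pi/2))
E
```

```text
[0.5226 0.2569 0.0811] [0.001  0.7073 0.7069 0.0017] 0.0359106580609989 [ 0.2004 -0.9408 -0.0503]
[array([ 0.0191, -0.012 ,  0.3307]), array([ 0.0024, -0.0007, -0.0004])]
```

Emit:
{"fn": "move_arm", "kwargs": {
  "series": [
    {"offset": [0.018,-0.01,0.15],"rotation": [0,0,0],"fingers": 1},
    {"offset": [0.018,-0.01,0.22],"rotation": [0,0,0],"fingers": 1},
    {"offset": [0.018,-0.01,0.27],"rotation": [0,0,0],"fingers": 1},
    {"offset": [0.018,-0.01,0.3],"rotation": [0,0,0],"fingers": 1},
    {"offset": [0.018,-0.01,0.325],"rotation": [0,0,0],"fingers": 1},
    {"offset": [0.018,-0.01,0.325],"rotation": [0,0,0],"fingers": 1},
    {"offset": [0.018,-0.01,0.325],"rotation": [0,0,0],"fingers": 1},
    {"offset": [0.018,-0.01,0.325],"rotation": [0,0,0],"fingers": 1}
  ]
}}

```text
time: 24.72
tool_pos: [0.5199, 0.2601, 0.0305]
ee_rot: [0.0, 0.707, 0.707, 0.001]
contact_force: [0.0, 1.1, 0.0]
opening: 0.0362
```

```bash
python3 - <<'E'
from h import *
s=manip.state(); print(s["tool_pos"],s["ee_rot"],s["opening"],s["contact_force"])
E
```

```text
[0.5199 0.2601 0.0305] [0.0003 0.7069 0.7073 0.0006] 0.03623044593722008 [0.0451 1.0702 0.0177]
```

Emit:
{"fn": "move_arm", "kwargs": {
  "series": [
    {"offset": [0,0,0],"rotation": [0,0,0],"fingers": 0.5},
    {"offset": [0,0,0],"rotation": [0,0,0],"fingers": 0.5},
    {"offset": [0,0,0],"rotation": [0,0,0],"fingers": 0.5},
    {"offset": [0,0,0],"rotation": [0,0,0],"fingers": 0.5},
    {"offset": [0,0,-0.1],"rotation": [0,0,0],"fingers": 0.5},
    {"offset": [0,0,-0.3],"rotation": [0,0,0],"fingers": 0.5},
    {"offset": [0,0,-0.6],"rotation": [0,0,0],"fingers": 0.5},
    {"offset": [0,0,-0.9],"rotation": [0,0,0],"fingers": 0.5},
    {"offset": [0,0,-0.9],"rotation": [0,0,0],"fingers": 0.5},
    {"offset": [0,0,-0.9],"rotation": [0,0,0],"fingers": 0.5}
  ]
}}

```text
time: 25.55
tool_pos: [0.5219, 0.261, 0.1703]
ee_rot: [0.002, 0.707, 0.707, 0.005]
contact_force: [0.1, 0.4, -0.1]
opening: 0.0471
```

```bash
python3 - <<'E'
from det import *
im,c=snap("wrist","w16"); s=manip.state(); print(s["tool_pos"],s["opening"])
find(im,c,(.521,.2618,.027),.027,40)
ti,tc=snap("top","top3")
for p in [(.521,.308,.019),(.521,.262,.027),(.447,-.21,.015),(.455,-.317,.019),(.391,-.362,.015)]: find(ti,tc,p,p[2],14)
E
```

```text
[0.5204 0.2604 0.1669] 0.0471349092496413
  obj px [313.5 225.5] r 26.8 exp [314.7 229.1] [0.52  0.265 0.027] (46, 54)
  obj px [319.5 239.5] r 399.3 exp [314.7 229.1] [0.5251 0.2525 0.027 ] (640, 480)
  obj px [403.5 300.5] r 9.0 exp [402.6 300.7] [ 0.4474 -0.212   0.015 ] (18, 16)
  obj px [454.5 297.5] r 8.7 exp [453.4 297. ] [ 0.4541 -0.3194  0.019 ] (18, 14)
  obj px [474. 329.] r 8.4 exp [474.5 327.5] [ 0.388  -0.3609  0.015 ] (13, 17)
```

Emit:
{"fn": "move_arm", "kwargs": {
  "series": [
    {"offset": [-1,-0.15,0],"rotation": [0,0,0],"fingers": 0.3},
    {"offset": [-1,-0.15,0],"rotation": [0,0,0],"fingers": 0.3},
    {"offset": [-1,-0.15,0],"rotation": [0,0,0],"fingers": 0.3},
    {"offset": [-1,-0.15,0],"rotation": [0,0,0],"fingers": 0.3}
  ]
}}

```text
time: 25.98
tool_pos: [0.4945, 0.107, 0.1615]
ee_rot: [-0.001, 0.707, 0.707, -0.003]
contact_force: [-0.2, -0.7, 0.3]
opening: 0.0656
```

Emit:
{"fn": "move_arm", "kwargs": {
  "series": [
    {"offset": [-1,-0.15,0],"rotation": [0,0,0],"fingers": 0.3},
    {"offset": [-1,-0.15,0],"rotation": [0,0,0],"fingers": 0.3},
    {"offset": [-1,-0.15,0],"rotation": [0,0,0],"fingers": 0.3},
    {"offset": [-1,-0.15,0],"rotation": [0,0,0],"fingers": 0.3}
  ]
}}

```text
time: 26.32
tool_pos: [0.472, -0.0429, 0.1618]
ee_rot: [-0.002, 0.708, 0.707, -0.002]
contact_force: [0.5, -0.2, -0.1]
opening: 0.0657
```

Emit:
{"fn": "move_arm", "kwargs": {
  "series": [
    {"offset": [-1,-0.18,0],"rotation": [0,0,-0.9],"fingers": 0.3},
    {"offset": [-1,-0.18,0],"rotation": [0,0,-0.9],"fingers": 0.3},
    {"offset": [-1,-0.18,0],"rotation": [0,0,-0.9],"fingers": 0.3},
    {"offset": [-1,-0.18,0],"rotation": [0,0,-0.9],"fingers": 0.3},
    {"offset": [-1,-0.18,0],"rotation": [0,0,-0.9],"fingers": 0.3},
    {"offset": [-1,-0.18,0],"rotation": [0,0,-0.9],"fingers": 0.3},
    {"offset": [-1,-0.18,0],"rotation": [0,0,-0.9],"fingers": 0.3},
    {"offset": [-1,-0.18,0],"rotation": [0,0,-0.9],"fingers": 0.3},
    {"offset": [-1,-0.18,0],"rotation": [0,0,-0.9],"fingers": 0.3},
    {"offset": [-1,-0.18,0],"rotation": [0,0,-0.9],"fingers": 0.3},
    {"offset": [-1,-0.18,0],"rotation": [0,0,-0.9],"fingers": 0.3},
    {"offset": [-1,-0.18,0],"rotation": [0,0,-0.9],"fingers": 0.3}
  ]
}}

```text
time: 27.32
tool_pos: [0.4461, -0.1893, 0.1616]
ee_rot: [-0.003, 0.075, 0.997, 0.001]
contact_force: [0.1, -0.4, 0.6]
opening: 0.066
```

```bash
python3 - <<'E'
from det import *
s=manip.state(); print(s["tool_pos"],s["ee_rot"],s["opening"])
im,c=snap("wrist","w17"); find(im,c,(.447,-.21,.012),.012,40)
print(togo((.447,-.21,.08),np.pi))
E
```

```text
[ 0.4461 -0.1893  0.1616] [-0.0028  0.0753  0.9972  0.0013] 0.06597101823320435
  obj px [291.  231.5] r 23.6 exp [292.2 231.3] [ 0.447  -0.2111  0.012 ] (45, 46)
[array([-0.029 , -0.1368,  0.5436]), array([ 0.0016, -0.0036, -0.0943])]
```

Emit:
{"fn": "move_arm", "kwargs": {
  "series": [
    {"offset": [-0.029,-0.143,0.15],"rotation": [0,0,-0.094],"fingers": 0.3},
    {"offset": [-0.029,-0.143,0.3],"rotation": [0,0,-0.094],"fingers": 0.3},
    {"offset": [-0.029,-0.143,0.5],"rotation": [0,0,-0.094],"fingers": 0.3},
    {"offset": [-0.029,-0.143,0.7],"rotation": [0,0,-0.094],"fingers": 0.3},
    {"offset": [-0.029,-0.143,0.85],"rotation": [0,0,-0.094],"fingers": 0.3},
    {"offset": [-0.029,-0.143,0.93],"rotation": [0,0,-0.094],"fingers": 0.3},
    {"offset": [-0.029,-0.143,0.95],"rotation": [0,0,-0.094],"fingers": 0.3},
    {"offset": [-0.029,-0.143,0.95],"rotation": [0,0,-0.094],"fingers": 0.3},
    {"offset": [-0.029,-0.143,0.95],"rotation": [0,0,-0.094],"fingers": 0.3},
    {"offset": [-0.029,-0.143,0.95],"rotation": [0,0,-0.094],"fingers": 0.3},
    {"offset": [-0.029,-0.143,0.95],"rotation": [0,0,-0.094],"fingers": 0.3}
  ]
}}

```text
time: 28.28
tool_pos: [0.4495, -0.2124, 0.0238]
ee_rot: [0.001, 0.005, 1.0, -0.001]
contact_force: [-0.7, 0.1, -0.1]
opening: 0.0657
```

```bash
python3 - <<'E'
from det import *
im,c=snap("wrist","w18"); s=manip.state(); print(s["tool_pos"],s["ee_rot"],s["opening"],s["contact_force"])
find(im,c,(.447,-.211,.012),.012,30)
print(togo((.447,-.211,.0185),np.pi))
E
```

```text
[ 0.4495 -0.2124  0.0238] [ 0.0011  0.0045  1.     -0.0007] 0.06544783819571247 [ 0.2128 -1.1684  0.0392]
  obj px [318. 287.] r 41.5 exp [317.7 285.3] [ 0.448  -0.2109  0.012 ] (75, 83)
[array([0.0165, 0.0094, 0.035 ]), array([-0.0009,  0.0014, -0.0058])]
```

Emit:
{"fn": "move_arm", "kwargs": {
  "series": [
    {"offset": [0.01,0.008,0.025],"rotation": [0,0,-0.005],"fingers": 0.3},
    {"offset": [0.01,0.008,0.025],"rotation": [0,0,-0.005],"fingers": 0.3},
    {"offset": [0.01,0.008,0.025],"rotation": [0,0,-0.005],"fingers": 0.3},
    {"offset": [0.01,0.008,0.025],"rotation": [0,0,-0.005],"fingers": 1},
    {"offset": [0.01,0.008,0.025],"rotation": [0,0,-0.005],"fingers": 1},
    {"offset": [0.01,0.008,0.025],"rotation": [0,0,-0.005],"fingers": 1},
    {"offset": [0.01,0.008,0.025],"rotation": [0,0,-0.005],"fingers": 1},
    {"offset": [0.01,0.008,0.025],"rotation": [0,0,-0.005],"fingers": 1},
    {"offset": [0.01,0.008,0.025],"rotation": [0,0,-0.005],"fingers": 1},
    {"offset": [0.01,0.008,0.025],"rotation": [0,0,-0.005],"fingers": 1}
  ],
  "squeeze": 25
}}

```text
time: 29.17
tool_pos: [0.4472, -0.2107, 0.0187]
ee_rot: [0.0, 0.001, 1.0, -0.0]
contact_force: [0.0, -0.1, 0.0]
opening: 0.034
```

Emit:
{"fn": "move_arm", "kwargs": {
  "series": [
    {"offset": [0,0,-0.1],"rotation": [0,0,0],"fingers": 1},
    {"offset": [0,0,-0.3],"rotation": [0,0,0],"fingers": 1},
    {"offset": [0,0,-0.6],"rotation": [0,0,0],"fingers": 1},
    {"offset": [0,0,-0.8],"rotation": [0,0,0],"fingers": 1},
    {"offset": [0,0,-0.8],"rotation": [0,0,0],"fingers": 1},
    {"offset": [0,0,-0.8],"rotation": [0,0,0],"fingers": 1}
  ]
}}

```text
time: 29.67
tool_pos: [0.4485, -0.2116, 0.1414]
ee_rot: [0.002, 0.0, 1.0, -0.002]
contact_force: [-0.7, -0.3, -0.9]
opening: 0.0341
```

```bash
python3 - <<'E'
from h import *
s=manip.state(); print(s["tool_pos"],s["ee_rot"],s["opening"],s["contact_force"])
print(togo((.521,.217,.14),np.pi/2))
E
```

```text
[ 0.4485 -0.2116  0.1414] [ 0.0025  0.0005  1.     -0.0015] 0.03413260512301006 [-0.6658 -0.2785 -0.8772]
[array([-0.4802,  2.8575,  0.0032]), array([0.0009, 0.004 , 0.9994])]
```

Emit:
{"fn": "move_arm", "kwargs": {
  "series": [
    {"offset": [-0.48,1,0],"rotation": [0,0,0.9],"fingers": 1},
    {"offset": [-0.48,1,0],"rotation": [0,0,0.9],"fingers": 1},
    {"offset": [-0.48,1,0],"rotation": [0,0,0.9],"fingers": 1},
    {"offset": [-0.48,1,0],"rotation": [0,0,0.9],"fingers": 1},
    {"offset": [-0.48,1,0],"rotation": [0,0,0.9],"fingers": 1},
    {"offset": [-0.48,1,0],"rotation": [0,0,0.9],"fingers": 1},
    {"offset": [-0.48,1,0],"rotation": [0,0,0.9],"fingers": 1},
    {"offset": [-0.48,1,0],"rotation": [0,0,0.9],"fingers": 1},
    {"offset": [-0.48,1,0],"rotation": [0,0,0.9],"fingers": 1},
    {"offset": [-0.48,1,0],"rotation": [0,0,0.9],"fingers": 1},
    {"offset": [-0.48,1,0],"rotation": [0,0,0.9],"fingers": 1},
    {"offset": [-0.48,1,0],"rotation": [0,0,0.9],"fingers": 1}
  ]
}}

```text
time: 30.67
tool_pos: [0.5178, -0.0604, 0.1359]
ee_rot: [-0.002, 0.652, 0.758, -0.001]
contact_force: [0.1, -0.4, -0.5]
opening: 0.0334
```

Emit:
{"fn": "move_arm", "kwargs": {
  "series": [
    {"offset": [0.92,0.156,0],"rotation": [0,0,0.1],"fingers": 1},
    {"offset": [0.92,0.156,0],"rotation": [0,0,0.1],"fingers": 1},
    {"offset": [0.92,0.156,0],"rotation": [0,0,0.1],"fingers": 1},
    {"offset": [0.92,0.156,0],"rotation": [0,0,0.1],"fingers": 1},
    {"offset": [0.92,0.156,0],"rotation": [0,0,0.1],"fingers": 1}
  ]
}}

```text
time: 31.08
tool_pos: [0.5191, 0.0831, 0.136]
ee_rot: [-0.002, 0.706, 0.709, -0.001]
contact_force: [-0.1, -1.4, -1.0]
opening: 0.0341
```

Emit:
{"fn": "move_arm", "kwargs": {
  "series": [
    {"offset": [0.91,0,0],"rotation": [0,0,0],"fingers": 1},
    {"offset": [0.91,0,0],"rotation": [0,0,0],"fingers": 1},
    {"offset": [0.91,0,0],"rotation": [0,0,0],"fingers": 1},
    {"offset": [0.91,0,0],"rotation": [0,0,0],"fingers": 1},
    {"offset": [0.91,0,0.25],"rotation": [0,0,0],"fingers": 1},
    {"offset": [0.91,0,0.45],"rotation": [0,0,0],"fingers": 1},
    {"offset": [0.91,0,0.45],"rotation": [0,0,0],"fingers": 1},
    {"offset": [0.91,0,0.45],"rotation": [0,0,0],"fingers": 1},
    {"offset": [0.91,0,0.45],"rotation": [0,0,0],"fingers": 1},
    {"offset": [0.91,0,0.45],"rotation": [0,0,0],"fingers": 1},
    {"offset": [0.91,0,0.45],"rotation": [0,0,0],"fingers": 1}
  ]
}}

```text
time: 32.0
tool_pos: [0.5228, 0.2156, 0.0737]
ee_rot: [0.001, 0.708, 0.706, 0.002]
contact_force: [0.9, 0.3, -1.0]
opening: 0.0337
```

```bash
python3 - <<'E'
from h import *
s=manip.state(); print(s["tool_pos"],s["ee_rot"],s["opening"],s["contact_force"])
print(togo((.521,.2155,.0235),np.pi/2))
E
```

```text
[0.5228 0.2156 0.0737] [0.0011 0.7077 0.7065 0.0019] 0.03367538017591815 [ 0.8908  0.27   -0.9936]
[array([-0.0008, -0.0131,  0.3346]), array([ 0.0027, -0.0007, -0.0011])]
```

Emit:
{"fn": "move_arm", "kwargs": {
  "series": [
    {"offset": [0,-0.012,0.15],"rotation": [0,0,0],"fingers": 1},
    {"offset": [0,-0.012,0.22],"rotation": [0,0,0],"fingers": 1},
    {"offset": [0,-0.012,0.27],"rotation": [0,0,0],"fingers": 1},
    {"offset": [0,-0.012,0.3],"rotation": [0,0,0],"fingers": 1},
    {"offset": [0,-0.012,0.322],"rotation": [0,0,0],"fingers": 1},
    {"offset": [0,-0.012,0.322],"rotation": [0,0,0],"fingers": 1},
    {"offset": [0,-0.012,0.322],"rotation": [0,0,0],"fingers": 1},
    {"offset": [0,-0.012,0.322],"rotation": [0,0,0],"fingers": 1}
  ]
}}

```text
time: 32.67
tool_pos: [0.5198, 0.2158, 0.0235]
ee_rot: [0.0, 0.707, 0.707, 0.001]
contact_force: [-0.3, -0.9, -0.9]
opening: 0.0341
```

Emit:
{"fn": "move_arm", "kwargs": {
  "series": [
    {"offset": [0,0,0],"rotation": [0,0,0],"fingers": 0.5},
    {"offset": [0,0,0],"rotation": [0,0,0],"fingers": 0.5},
    {"offset": [0,0,0],"rotation": [0,0,0],"fingers": 0.5},
    {"offset": [0,0,0],"rotation": [0,0,0],"fingers": 0.5},
    {"offset": [0,0,-0.1],"rotation": [0,0,0],"fingers": 0.5},
    {"offset": [0,0,-0.3],"rotation": [0,0,0],"fingers": 0.5},
    {"offset": [0,0,-0.6],"rotation": [0,0,0],"fingers": 0.5},
    {"offset": [0,0,-0.95],"rotation": [0,0,0],"fingers": 0.5},
    {"offset": [0,0,-0.95],"rotation": [0,0,0],"fingers": 0.5},
    {"offset": [0,0,-0.95],"rotation": [0,0,0],"fingers": 0.5}
  ]
}}

```text
time: 33.5
tool_pos: [0.5223, 0.2166, 0.172]
ee_rot: [0.003, 0.707, 0.707, 0.005]
contact_force: [-0.2, -0.6, 0.3]
opening: 0.0468
```

```bash
python3 - <<'E'
from det import *
im,c=snap("wrist","w19"); s=manip.state(); print(s["tool_pos"],s["opening"])
find(im,c,(.521,.2155,.019),.019,25); find(im,c,(.521,.262,.027),.027,25); find(im,c,(.521,.308,.019),.019,25)
ti,tc=snap("top","top4")
for p in [(.455,-.318,.019),(.391,-.362,.015)]: find(ti,tc,p,p[2],14)
E
```

```text
[0.5208 0.2161 0.1683] 0.04666048325420524
  obj px [312.5 225. ] r 23.0 exp [313.8 228.5] [0.5198 0.2187 0.019 ] (44, 45)
  obj px [319.5 239.5] r 399.3 exp [313.8 228.5] [0.526  0.2054 0.019 ] (640, 480)
  obj px [312.  172.5] r 25.2 exp [313.6 176.4] [0.5197 0.2652 0.027 ] (47, 50)
  obj px [311. 117.] r 25.5 exp [313.4 118.3] [0.519 0.309 0.019] (49, 51)
  obj px [454.5 297.5] r 8.7 exp [453.8 297. ] [ 0.4541 -0.3194  0.019 ] (18, 14)
  obj px [474.  328.5] r 8.1 exp [474.5 327.5] [ 0.389  -0.3609  0.015 ] (13, 16)
```

Emit:
{"fn": "move_arm", "kwargs": {
  "series": [
    {"offset": [-1,-0.13,0],"rotation": [0,0,0],"fingers": 0.3},
    {"offset": [-1,-0.13,0],"rotation": [0,0,0],"fingers": 0.3},
    {"offset": [-1,-0.13,0],"rotation": [0,0,0],"fingers": 0.3},
    {"offset": [-1,-0.13,0],"rotation": [0,0,0],"fingers": 0.3}
  ]
}}

```text
time: 33.93
tool_pos: [0.4971, 0.0628, 0.1619]
ee_rot: [-0.002, 0.708, 0.706, -0.003]
contact_force: [-0.2, 0.7, -0.4]
opening: 0.0654
```

Emit:
{"fn": "move_arm", "kwargs": {
  "series": [
    {"offset": [-1,-0.13,0],"rotation": [0,0,0],"fingers": 0.3},
    {"offset": [-1,-0.13,0],"rotation": [0,0,0],"fingers": 0.3},
    {"offset": [-1,-0.13,0],"rotation": [0,0,0],"fingers": 0.3},
    {"offset": [-1,-0.13,0],"rotation": [0,0,0],"fingers": 0.3}
  ]
}}

```text
time: 34.27
tool_pos: [0.4775, -0.0871, 0.162]
ee_rot: [-0.002, 0.708, 0.706, -0.002]
contact_force: [0.5, -0.7, 0.1]
opening: 0.066
```

Emit:
{"fn": "move_arm", "kwargs": {
  "series": [
    {"offset": [-1,-0.13,0],"rotation": [0,0,0],"fingers": 0.3},
    {"offset": [-1,-0.13,0],"rotation": [0,0,0],"fingers": 0.3},
    {"offset": [-1,-0.13,0],"rotation": [0,0,0],"fingers": 0.3},
    {"offset": [-1,-0.13,0],"rotation": [0,0,0],"fingers": 0.3}
  ]
}}

```text
time: 34.6
tool_pos: [0.4579, -0.2369, 0.1619]
ee_rot: [-0.003, 0.708, 0.706, -0.001]
contact_force: [-0.2, 0.3, 0.8]
opening: 0.0657
```

Emit:
{"fn": "move_arm", "kwargs": {
  "series": [
    {"offset": [-0.5,-0.05,0],"rotation": [0,0,-0.9],"fingers": 0.3},
    {"offset": [-0.5,-0.05,0],"rotation": [0,0,-0.9],"fingers": 0.3},
    {"offset": [-0.5,-0.05,0],"rotation": [0,0,-0.9],"fingers": 0.3},
    {"offset": [-0.5,-0.05,0],"rotation": [0,0,-0.9],"fingers": 0.3},
    {"offset": [-0.5,-0.05,0],"rotation": [0,0,-0.9],"fingers": 0.3},
    {"offset": [-0.5,-0.05,0],"rotation": [0,0,-0.9],"fingers": 0.3},
    {"offset": [-0.5,-0.05,0],"rotation": [0,0,-0.9],"fingers": 0.3},
    {"offset": [-0.5,-0.05,0],"rotation": [0,0,-0.9],"fingers": 0.3},
    {"offset": [-0.5,-0.05,0],"rotation": [0,0,-0.9],"fingers": 0.3},
    {"offset": [-0.5,-0.05,0],"rotation": [0,0,-0.9],"fingers": 0.3},
    {"offset": [-0.5,-0.05,0],"rotation": [0,0,-0.9],"fingers": 0.3},
    {"offset": [-0.5,-0.05,0],"rotation": [0,0,-0.9],"fingers": 0.3}
  ]
}}

```text
time: 35.6
tool_pos: [0.4514, -0.3082, 0.1617]
ee_rot: [-0.003, 0.077, 0.997, 0.002]
contact_force: [0.3, 0.4, 0.1]
opening: 0.0661
```

```bash
python3 - <<'E'
from det import *
s=manip.state(); print(s["tool_pos"],s["ee_rot"],s["opening"])
im,c=snap("wrist","w20"); find(im,c,(.4545,-.318,.019),.019,40)
print(togo((.4545,-.318,.022),np.pi))
E
```

```text
[ 0.4514 -0.3082  0.1617] [-0.0026  0.0766  0.9971  0.0018] 0.06608929138208007
  obj px [303.5 232.5] r 21.9 exp [304.5 234. ] [ 0.4531 -0.3186  0.019 ] (36, 44)
[array([-0.0355, -0.0647,  0.9312]), array([ 0.0023, -0.0033, -0.0981])]
```

Emit:
{"fn": "move_arm", "kwargs": {
  "series": [
    {"offset": [-0.03,-0.066,0.15],"rotation": [0,0,-0.098],"fingers": 0.3},
    {"offset": [-0.03,-0.066,0.3],"rotation": [0,0,-0.098],"fingers": 0.3},
    {"offset": [-0.03,-0.066,0.5],"rotation": [0,0,-0.098],"fingers": 0.3},
    {"offset": [-0.03,-0.066,0.7],"rotation": [0,0,-0.098],"fingers": 0.3},
    {"offset": [-0.03,-0.066,0.85],"rotation": [0,0,-0.098],"fingers": 0.3},
    {"offset": [-0.03,-0.066,0.93],"rotation": [0,0,-0.098],"fingers": 0.3},
    {"offset": [-0.03,-0.066,0.95],"rotation": [0,0,-0.098],"fingers": 0.3},
    {"offset": [-0.03,-0.066,0.95],"rotation": [0,0,-0.098],"fingers": 0.3},
    {"offset": [-0.03,-0.066,0.95],"rotation": [0,0,-0.098],"fingers": 0.3},
    {"offset": [-0.03,-0.066,0.95],"rotation": [0,0,-0.098],"fingers": 0.3},
    {"offset": [-0.03,-0.066,0.95],"rotation": [0,0,-0.098],"fingers": 0.3}
  ]
}}

```text
time: 36.57
tool_pos: [0.4567, -0.3207, 0.0249]
ee_rot: [0.001, 0.002, 1.0, -0.001]
contact_force: [0.1, 0.0, 0.5]
opening: 0.0657
```

```bash
python3 - <<'E'
from det import *
im,c=snap("wrist","w21"); s=manip.state(); print(s["tool_pos"],s["ee_rot"],s["opening"],s["contact_force"])
find(im,c,(.4535,-.3185,.019),.019,30)
print(togo((.4535,-.3185,.0205),np.pi))
E
```

```text
[ 0.4566 -0.3205  0.0247] [ 0.0012  0.0021  1.     -0.0011] 0.06582920247182479 [0.1409 0.283  0.006 ]
  obj px [317.5 288. ] r 40.3 exp [319.1 288.5] [ 0.4532 -0.3193  0.019 ] (60, 81)
[array([0.0206, 0.0136, 0.0277]), array([-0.0014,  0.0016, -0.0027])]
```

Emit:
{"fn": "move_arm", "kwargs": {
  "series": [
    {"offset": [0.015,0.009,0.018],"rotation": [0,0,0],"fingers": 0.3},
    {"offset": [0.015,0.009,0.018],"rotation": [0,0,0],"fingers": 0.3},
    {"offset": [0.015,0.009,0.018],"rotation": [0,0,0],"fingers": 0.3},
    {"offset": [0.015,0.009,0.018],"rotation": [0,0,0],"fingers": 1},
    {"offset": [0.015,0.009,0.018],"rotation": [0,0,0],"fingers": 1},
    {"offset": [0.015,0.009,0.018],"rotation": [0,0,0],"fingers": 1},
    {"offset": [0.015,0.009,0.018],"rotation": [0,0,0],"fingers": 1},
    {"offset": [0.015,0.009,0.018],"rotation": [0,0,0],"fingers": 1},
    {"offset": [0.015,0.009,0.018],"rotation": [0,0,0],"fingers": 1},
    {"offset": [0.015,0.009,0.018],"rotation": [0,0,0],"fingers": 1},
    {"offset": [0.015,0.009,0.018],"rotation": [0,0,0],"fingers": 1}
  ],
  "squeeze": 25
}}

```text
time: 37.53
tool_pos: [0.4535, -0.3186, 0.0203]
ee_rot: [0.0, 0.002, 1.0, -0.0]
contact_force: [-0.8, -0.7, -1.1]
opening: 0.0284
```

Emit:
{"fn": "move_arm", "kwargs": {
  "series": [
    {"offset": [0,0,-0.1],"rotation": [0,0,0],"fingers": 1},
    {"offset": [0,0,-0.3],"rotation": [0,0,0],"fingers": 1},
    {"offset": [0,0,-0.6],"rotation": [0,0,0],"fingers": 1},
    {"offset": [0,0,-0.8],"rotation": [0,0,0],"fingers": 1},
    {"offset": [0,0,-0.8],"rotation": [0,0,0],"fingers": 1},
    {"offset": [0,0,-0.8],"rotation": [0,0,0],"fingers": 1}
  ]
}}

```text
time: 38.03
tool_pos: [0.4547, -0.3194, 0.1432]
ee_rot: [0.002, 0.002, 1.0, -0.002]
contact_force: [0.1, 0.0, -2.2]
opening: 0.0281
```

```bash
python3 - <<'E'
from h import *
s=manip.state(); print(s["tool_pos"],s["ee_rot"],s["opening"],s["contact_force"])
print(togo((.521,.174,.14),np.pi/2))
E
```

```text
[ 0.4547 -0.3194  0.1432] [ 0.0023  0.0021  1.     -0.0019] 0.028062337285508377 [ 0.0863  0.0452 -2.155 ]
[array([-0.4286,  3.2911,  0.0106]), array([0.0004, 0.0042, 0.9974])]
```

Emit:
{"fn": "move_arm", "kwargs": {
  "series": [
    {"offset": [-0.43,1,0],"rotation": [0,0,0.9],"fingers": 1},
    {"offset": [-0.43,1,0],"rotation": [0,0,0.9],"fingers": 1},
    {"offset": [-0.43,1,0],"rotation": [0,0,0.9],"fingers": 1},
    {"offset": [-0.43,1,0],"rotation": [0,0,0.9],"fingers": 1},
    {"offset": [-0.43,1,0],"rotation": [0,0,0.9],"fingers": 1},
    {"offset": [-0.43,1,0],"rotation": [0,0,0.9],"fingers": 1},
    {"offset": [-0.43,1,0],"rotation": [0,0,0.9],"fingers": 1},
    {"offset": [-0.43,1,0],"rotation": [0,0,0.9],"fingers": 1},
    {"offset": [-0.43,1,0],"rotation": [0,0,0.9],"fingers": 1},
    {"offset": [-0.43,1,0],"rotation": [0,0,0.9],"fingers": 1},
    {"offset": [-0.43,1,0],"rotation": [0,0,0.9],"fingers": 1},
    {"offset": [-0.43,1,0],"rotation": [0,0,0.9],"fingers": 1}
  ]
}}

```text
time: 39.03
tool_pos: [0.5171, -0.1679, 0.1373]
ee_rot: [-0.003, 0.653, 0.757, -0.001]
contact_force: [0.5, -0.0, -0.8]
opening: 0.0286
```

Emit:
{"fn": "move_arm", "kwargs": {
  "series": [
    {"offset": [0.97,0.16,0],"rotation": [0,0,0.1],"fingers": 1},
    {"offset": [0.97,0.16,0],"rotation": [0,0,0.1],"fingers": 1},
    {"offset": [0.97,0.16,0],"rotation": [0,0,0.1],"fingers": 1},
    {"offset": [0.97,0.16,0],"rotation": [0,0,0.1],"fingers": 1},
    {"offset": [0.97,0.16,0],"rotation": [0,0,0.1],"fingers": 1}
  ]
}}

```text
time: 39.45
tool_pos: [0.5182, -0.0162, 0.1375]
ee_rot: [-0.003, 0.707, 0.708, -0.001]
contact_force: [-0.4, -0.5, -0.7]
opening: 0.0283
```

Emit:
{"fn": "move_arm", "kwargs": {
  "series": [
    {"offset": [0.87,0,0],"rotation": [0,0,0],"fingers": 1},
    {"offset": [0.87,0,0],"rotation": [0,0,0],"fingers": 1},
    {"offset": [0.87,0,0],"rotation": [0,0,0],"fingers": 1},
    {"offset": [0.87,0,0],"rotation": [0,0,0],"fingers": 1}
  ]
}}

```text
time: 39.78
tool_pos: [0.5189, 0.1144, 0.1379]
ee_rot: [-0.003, 0.707, 0.708, -0.0]
contact_force: [-0.3, -0.6, -1.1]
opening: 0.0284
```

Emit:
{"fn": "move_arm", "kwargs": {
  "series": [
    {"offset": [0.43,0,0],"rotation": [0,0,0],"fingers": 1},
    {"offset": [0.43,0,0],"rotation": [0,0,0],"fingers": 1},
    {"offset": [0.43,0,0.2],"rotation": [0,0,0],"fingers": 1},
    {"offset": [0.43,0,0.45],"rotation": [0,0,0],"fingers": 1},
    {"offset": [0.43,0,0.45],"rotation": [0,0,0],"fingers": 1},
    {"offset": [0.43,0,0.45],"rotation": [0,0,0],"fingers": 1},
    {"offset": [0.43,0,0.45],"rotation": [0,0,0],"fingers": 1},
    {"offset": [0.43,0,0.45],"rotation": [0,0,0],"fingers": 1},
    {"offset": [0.43,0,0.45],"rotation": [0,0,0],"fingers": 1}
  ]
}}

```text
time: 40.53
tool_pos: [0.5227, 0.1737, 0.0753]
ee_rot: [0.001, 0.709, 0.705, 0.002]
contact_force: [-0.1, 0.0, -1.7]
opening: 0.028
```

```bash
python3 - <<'E'
from h import *
s=manip.state(); print(s["tool_pos"],s["ee_rot"],s["opening"],s["contact_force"])
print(togo((.521,.174,.0248),np.pi/2))
E
```

```text
[0.5227 0.1737 0.0753] [0.0013 0.7088 0.7054 0.0019] 0.02801827720493353 [-0.0874  0.0422 -1.6916]
[array([ 0.0019, -0.0128,  0.3365]), array([ 0.0028, -0.0006, -0.0031])]
```

Emit:
{"fn": "move_arm", "kwargs": {
  "series": [
    {"offset": [0.002,-0.012,0.15],"rotation": [0,0,0],"fingers": 1},
    {"offset": [0.002,-0.012,0.22],"rotation": [0,0,0],"fingers": 1},
    {"offset": [0.002,-0.012,0.27],"rotation": [0,0,0],"fingers": 1},
    {"offset": [0.002,-0.012,0.3],"rotation": [0,0,0],"fingers": 1},
    {"offset": [0.002,-0.012,0.322],"rotation": [0,0,0],"fingers": 1},
    {"offset": [0.002,-0.012,0.322],"rotation": [0,0,0],"fingers": 1},
    {"offset": [0.002,-0.012,0.322],"rotation": [0,0,0],"fingers": 1},
    {"offset": [0.002,-0.012,0.322],"rotation": [0,0,0],"fingers": 1}
  ]
}}

```text
time: 41.2
tool_pos: [0.5196, 0.1742, 0.025]
ee_rot: [0.0, 0.709, 0.706, 0.0]
contact_force: [0.8, -0.6, -1.6]
opening: 0.0286
```

Emit:
{"fn": "move_arm", "kwargs": {
  "series": [
    {"offset": [0,0,0],"rotation": [0,0,0],"fingers": 0.52},
    {"offset": [0,0,0],"rotation": [0,0,0],"fingers": 0.52},
    {"offset": [0,0,0],"rotation": [0,0,0],"fingers": 0.52},
    {"offset": [0,0,0],"rotation": [0,0,0],"fingers": 0.52},
    {"offset": [0,0,0],"rotation": [0,0,0],"fingers": 0.52},
    {"offset": [0,0,-0.1],"rotation": [0,0,0],"fingers": 0.52},
    {"offset": [0,0,-0.3],"rotation": [0,0,0],"fingers": 0.52},
    {"offset": [0,0,-0.6],"rotation": [0,0,0],"fingers": 0.52},
    {"offset": [0,0,-0.95],"rotation": [0,0,0],"fingers": 0.52},
    {"offset": [0,0,-0.95],"rotation": [0,0,0],"fingers": 0.52},
    {"offset": [0,0,-0.95],"rotation": [0,0,0],"fingers": 0.52}
  ]
}}

```text
time: 42.12
tool_pos: [0.5221, 0.1748, 0.1733]
ee_rot: [0.003, 0.709, 0.706, 0.005]
contact_force: [0.4, 0.2, 0.7]
opening: 0.0451
```

```bash
python3 - <<'E'
from det import *
im,c=snap("wrist","w22"); s=manip.state(); print(s["tool_pos"],s["opening"])
find(im,c,(.521,.174,.022),.022,25); find(im,c,(.521,.217,.019),.019,25); find(im,c,(.521,.264,.027),.027,25)
ti,tc=snap("top","top5")
find(ti,tc,(.391,-.362,.015),.015,14); find(ti,tc,(.396,-.27,.031),.031,20,True)
E
```

```text
[0.5206 0.1744 0.1697] 0.045323900105057054
  obj px [311.5 225.5] r 21.1 exp [314.  228.5] [0.5188 0.1767 0.022 ] (36, 42)
  obj px [319.5 239.5] r 399.3 exp [314.  228.5] [0.5258 0.1639 0.022 ] (640, 480)
  obj px [312.5 178. ] r 23.5 exp [313.7 178.7] [0.52   0.2176 0.019 ] (46, 47)
  obj px [311.5 120.5] r 25.2 exp [313.3 120.8] [0.5195 0.2642 0.027 ] (48, 50)
  obj px [474. 329.] r 8.3 exp [474.5 327.5] [ 0.388  -0.3609  0.015 ] (13, 17)
```

Emit:
{"fn": "move_arm", "kwargs": {
  "series": [
    {"offset": [-0.98,-0.28,0],"rotation": [0,0,0],"fingers": 0.2},
    {"offset": [-0.98,-0.28,0],"rotation": [0,0,0],"fingers": 0.2},
    {"offset": [-0.98,-0.28,0],"rotation": [0,0,0],"fingers": 0.2},
    {"offset": [-0.98,-0.28,0],"rotation": [0,0,0],"fingers": 0.2}
  ]
}}

```text
time: 42.55
tool_pos: [0.4736, 0.0249, 0.1634]
ee_rot: [-0.002, 0.709, 0.705, -0.003]
contact_force: [0.5, 0.8, 0.1]
opening: 0.0684
```

Emit:
{"fn": "move_arm", "kwargs": {
  "series": [
    {"offset": [-0.98,-0.28,0],"rotation": [0,0,0],"fingers": 0.2},
    {"offset": [-0.98,-0.28,0],"rotation": [0,0,0],"fingers": 0.2},
    {"offset": [-0.98,-0.28,0],"rotation": [0,0,0],"fingers": 0.2},
    {"offset": [-0.98,-0.28,0],"rotation": [0,0,0],"fingers": 0.2}
  ]
}}

```text
time: 42.88
tool_pos: [0.431, -0.1217, 0.1637]
ee_rot: [-0.002, 0.709, 0.705, -0.002]
contact_force: [0.5, 0.3, -0.9]
opening: 0.0753
```

Emit:
{"fn": "move_arm", "kwargs": {
  "series": [
    {"offset": [-0.98,-0.28,0],"rotation": [0,0,0],"fingers": 0.2},
    {"offset": [-0.98,-0.28,0],"rotation": [0,0,0],"fingers": 0.2},
    {"offset": [-0.98,-0.28,0],"rotation": [0,0,0],"fingers": 0.2},
    {"offset": [-0.98,-0.28,0],"rotation": [0,0,0],"fingers": 0.2},
    {"offset": [-0.98,-0.28,0],"rotation": [0,0,0],"fingers": 0.2},
    {"offset": [-0.98,-0.28,0],"rotation": [0,0,0],"fingers": 0.2},
    {"offset": [-0.98,-0.28,0],"rotation": [0,0,0],"fingers": 0.2}
  ]
}}

```text
time: 43.47
tool_pos: [0.3905, -0.2652, 0.1647]
ee_rot: [-0.002, 0.709, 0.706, 0.0]
contact_force: [0.4, -0.5, 1.1]
opening: 0.0754
```

```bash
python3 - <<'E'
from det import *
s=manip.state(); print(s["tool_pos"],s["ee_rot"],s["opening"])
im,c=snap("wrist","w23"); find(im,c,(.395,-.272,.031),.031,50,True)
E
```

```text
[ 0.3905 -0.2652  0.1647] [-0.0022  0.7086  0.7056  0.0001] 0.07539081149610188
  obj px [320.5 243. ] r 28.0 exp [323.2 240.8] [ 0.3928 -0.2739  0.031 ] (50, 57)
```

View pics/w23.png

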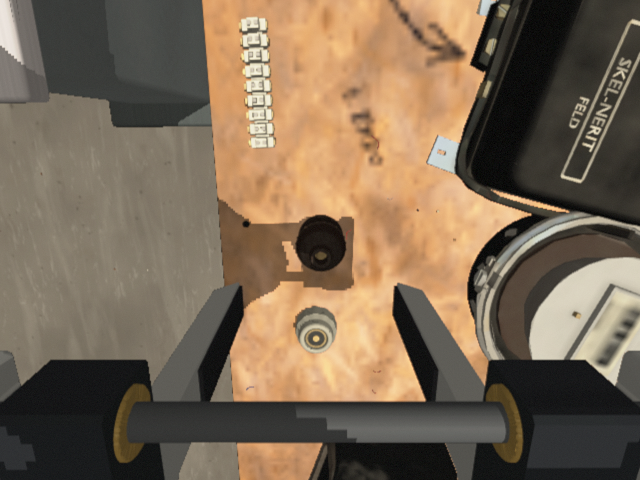

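The view shows the lamp holder at (320,243) with its top at (320,256), and the last cap at (316,330). Both are alone and clear of the equipment on the right.

```bash
python3 - <<'E'
from h import *
c=cal("wrist"); print("top",ray(c,(320,256),.061),"skirt edge",ray(c,(320,214.5),.008)-[0,.0215,0]); print(ray(c,(296,236),.012),ray(c,(345,236),.012))
print("cap top",ray(c,(316,338),.03))
print(togo((.393,-.272,.022),np.pi/2))
E
```

```text
top [ 0.3928 -0.2753  0.061 ] skirt edge [ 0.393 -0.276  0.008]
[ 0.3717 -0.2731  0.012 ] [ 0.4151 -0.2732  0.012 ]
cap top [ 0.3892 -0.3642  0.03  ]
[array([-0.0498,  0.0159,  0.9549]), array([-0.0014, -0.0016, -0.002 ])]
```

Emit:
{"fn": "move_arm", "kwargs": {
  "series": [
    {"offset": [-0.07,0.016,0.15],"rotation": [0,0,0],"fingers": 0.2},
    {"offset": [-0.07,0.016,0.3],"rotation": [0,0,0],"fingers": 0.2},
    {"offset": [-0.07,0.016,0.5],"rotation": [0,0,0],"fingers": 0.2},
    {"offset": [-0.07,0.016,0.7],"rotation": [0,0,0],"fingers": 0.2},
    {"offset": [-0.07,0.016,0.85],"rotation": [0,0,0],"fingers": 0.2},
    {"offset": [-0.07,0.016,0.93],"rotation": [0,0,0],"fingers": 0.2},
    {"offset": [-0.07,0.016,0.945],"rotation": [0,0,0],"fingers": 0.2},
    {"offset": [-0.07,0.016,0.945],"rotation": [0,0,0],"fingers": 0.2},
    {"offset": [-0.07,0.016,0.945],"rotation": [0,0,0],"fingers": 0.2},
    {"offset": [-0.07,0.016,0.945],"rotation": [0,0,0],"fingers": 0.2},
    {"offset": [-0.07,0.016,0.945],"rotation": [0,0,0],"fingers": 0.2}
  ]
}}

```text
time: 44.43
tool_pos: [0.3946, -0.2774, 0.0267]
ee_rot: [0.002, 0.708, 0.706, 0.0]
contact_force: [-0.9, 0.6, 0.4]
opening: 0.0756
```

```bash
python3 - <<'E'
from det import *
s=manip.state(); print(s["tool_pos"],s["ee_rot"],s["opening"],s["contact_force"])
print(togo((.393,-.2755,.024),np.pi/2))
E
```

```text
[ 0.3946 -0.2774  0.0267] [0.0016 0.7084 0.7058 0.0001] 0.07560584816630056 [-0.8968  0.6411  0.3989]
[array([ 0.0129, -0.011 ,  0.0182]), array([ 0.0015,  0.0013, -0.0024])]
```

Emit:
{"fn": "move_arm", "kwargs": {
  "series": [
    {"offset": [0.009,-0.007,0.01],"rotation": [0,0,0],"fingers": 0.2},
    {"offset": [0.009,-0.007,0.01],"rotation": [0,0,0],"fingers": 0.2},
    {"offset": [0.009,-0.007,0.01],"rotation": [0,0,0],"fingers": 0.2},
    {"offset": [0.009,-0.007,0.01],"rotation": [0,0,0],"fingers": 1},
    {"offset": [0.009,-0.007,0.01],"rotation": [0,0,0],"fingers": 1},
    {"offset": [0.009,-0.007,0.01],"rotation": [0,0,0],"fingers": 1},
    {"offset": [0.009,-0.007,0.01],"rotation": [0,0,0],"fingers": 1},
    {"offset": [0.009,-0.007,0.01],"rotation": [0,0,0],"fingers": 1},
    {"offset": [0.009,-0.007,0.01],"rotation": [0,0,0],"fingers": 1},
    {"offset": [0.009,-0.007,0.01],"rotation": [0,0,0],"fingers": 1},
    {"offset": [0.009,-0.007,0.01],"rotation": [0,0,0],"fingers": 1}
  ],
  "squeeze": 25
}}

```text
time: 45.35
tool_pos: [0.3926, -0.2755, 0.0237]
ee_rot: [0.0, 0.709, 0.706, -0.0]
contact_force: [-0.0, -0.1, -0.8]
opening: 0.041
```

Emit:
{"fn": "move_arm", "kwargs": {
  "series": [
    {"offset": [0,0,-0.1],"rotation": [0,0,0],"fingers": 1},
    {"offset": [0,0,-0.3],"rotation": [0,0,0],"fingers": 1},
    {"offset": [0,0,-0.6],"rotation": [0,0,0],"fingers": 1},
    {"offset": [0,0,-0.8],"rotation": [0,0,0],"fingers": 1},
    {"offset": [0,0,-0.8],"rotation": [0,0,0],"fingers": 1},
    {"offset": [0,0,-0.8],"rotation": [0,0,0],"fingers": 1}
  ]
}}

```text
time: 45.85
tool_pos: [0.3938, -0.2766, 0.1464]
ee_rot: [0.003, 0.709, 0.706, 0.0]
contact_force: [-1.2, -0.8, -1.2]
opening: 0.0406
```

```bash
python3 - <<'E'
from h import *
im,c=snap("wrist","w24"); s=manip.state(); print(s["tool_pos"],s["ee_rot"],s["opening"],s["contact_force"])
print(togo((.521,.130,.145),np.pi/2))
E
```

```text
[ 0.3927 -0.2756  0.1439] [ 0.0005  0.7086  0.7056 -0.    ] 0.04086415966397604 [ 0.5284  0.8106 -1.0196]
[array([ 2.7076,  0.8445, -0.0085]), array([ 0.0004,  0.0005, -0.0026])]
```

Emit:
{"fn": "move_arm", "kwargs": {
  "series": [
    {"offset": [0.9,0.28,0],"rotation": [0,0,0],"fingers": 1},
    {"offset": [0.9,0.28,0],"rotation": [0,0,0],"fingers": 1},
    {"offset": [0.9,0.28,0],"rotation": [0,0,0],"fingers": 1},
    {"offset": [0.9,0.28,0],"rotation": [0,0,0],"fingers": 1}
  ]
}}

```text
time: 46.23
tool_pos: [0.4343, -0.1361, 0.1409]
ee_rot: [-0.003, 0.708, 0.707, 0.0]
contact_force: [0.6, -0.4, -0.4]
opening: 0.041
```

Emit:
{"fn": "move_arm", "kwargs": {
  "series": [
    {"offset": [0.9,0.28,0],"rotation": [0,0,0],"fingers": 1},
    {"offset": [0.9,0.28,0],"rotation": [0,0,0],"fingers": 1},
    {"offset": [0.9,0.28,0],"rotation": [0,0,0],"fingers": 1},
    {"offset": [0.9,0.28,0],"rotation": [0,0,0],"fingers": 1}
  ]
}}

```text
time: 46.57
tool_pos: [0.4767, -0.0013, 0.1408]
ee_rot: [-0.003, 0.707, 0.707, -0.001]
contact_force: [-0.0, 0.3, -1.3]
opening: 0.0403
```

Emit:
{"fn": "move_arm", "kwargs": {
  "series": [
    {"offset": [0.9,0.28,0],"rotation": [0,0,0],"fingers": 1},
    {"offset": [0.9,0.28,0],"rotation": [0,0,0],"fingers": 1},
    {"offset": [0.9,0.28,0],"rotation": [0,0,0],"fingers": 1},
    {"offset": [0.9,0.28,0],"rotation": [0,0,0],"fingers": 1},
    {"offset": [0.9,0.28,0.2],"rotation": [0,0,0],"fingers": 1},
    {"offset": [0.9,0.28,0.45],"rotation": [0,0,0],"fingers": 1},
    {"offset": [0.9,0.28,0.45],"rotation": [0,0,0],"fingers": 1},
    {"offset": [0.9,0.28,0.45],"rotation": [0,0,0],"fingers": 1},
    {"offset": [0.9,0.28,0.45],"rotation": [0,0,0],"fingers": 1},
    {"offset": [0.9,0.28,0.45],"rotation": [0,0,0],"fingers": 1}
  ]
}}

```text
time: 47.4
tool_pos: [0.5216, 0.1288, 0.0782]
ee_rot: [0.001, 0.709, 0.705, 0.001]
contact_force: [1.0, -0.9, 0.1]
opening: 0.0408
```

```bash
python3 - <<'E'
from h import *
s=manip.state(); print(s["tool_pos"],s["ee_rot"],s["opening"],s["contact_force"])
print(togo((.521,.130,.0285),np.pi/2))
E
```

```text
[0.5216 0.1288 0.0782] [0.0011 0.7088 0.7054 0.0013] 0.04075781792129459 [ 1.0403 -0.9463  0.1149]
[array([ 0.0079, -0.0055,  0.3316]), array([ 0.0022, -0.0003, -0.003 ])]
```

Emit:
{"fn": "move_arm", "kwargs": {
  "series": [
    {"offset": [0.006,0.003,0.15],"rotation": [0,0,0],"fingers": 1},
    {"offset": [0.006,0.003,0.22],"rotation": [0,0,0],"fingers": 1},
    {"offset": [0.006,0.003,0.27],"rotation": [0,0,0],"fingers": 1},
    {"offset": [0.006,0.003,0.3],"rotation": [0,0,0],"fingers": 1},
    {"offset": [0.006,0.003,0.32],"rotation": [0,0,0],"fingers": 1},
    {"offset": [0.006,0.003,0.32],"rotation": [0,0,0],"fingers": 1},
    {"offset": [0.006,0.003,0.32],"rotation": [0,0,0],"fingers": 1},
    {"offset": [0.006,0.003,0.32],"rotation": [0,0,0],"fingers": 1}
  ]
}}

```text
time: 48.07
tool_pos: [0.5213, 0.1299, 0.0289]
ee_rot: [0.0, 0.709, 0.706, 0.001]
contact_force: [-0.7, -1.1, -0.4]
opening: 0.0404
```

Emit:
{"fn": "move_arm", "kwargs": {
  "series": [
    {"offset": [0,0,0],"rotation": [0,0,0],"fingers": 0.42},
    {"offset": [0,0,0],"rotation": [0,0,0],"fingers": 0.42},
    {"offset": [0,0,0],"rotation": [0,0,0],"fingers": 0.42},
    {"offset": [0,0,0],"rotation": [0,0,0],"fingers": 0.42},
    {"offset": [0,0,0],"rotation": [0,0,0],"fingers": 0.42},
    {"offset": [0,0,-0.1],"rotation": [0,0,0],"fingers": 0.42},
    {"offset": [0,0,-0.3],"rotation": [0,0,0],"fingers": 0.42},
    {"offset": [0,0,-0.6],"rotation": [0,0,0],"fingers": 0.42},
    {"offset": [0,0,-0.95],"rotation": [0,0,0],"fingers": 0.42},
    {"offset": [0,0,-0.95],"rotation": [0,0,0],"fingers": 0.42},
    {"offset": [0,0,-0.95],"rotation": [0,0,0],"fingers": 0.42}
  ]
}}

```text
time: 48.98
tool_pos: [0.5238, 0.1303, 0.177]
ee_rot: [0.004, 0.709, 0.706, 0.005]
contact_force: [-0.7, 0.2, -0.6]
opening: 0.0545
```

```bash
python3 - <<'E'
from det import *
im,c=snap("wrist","w25"); s=manip.state(); print(s["tool_pos"],s["opening"])
find(im,c,(.521,.130,.035),.035,25,True); find(im,c,(.521,.174,.022),.022,25)
ti,tc=snap("top","top6"); find(ti,tc,(.391,-.362,.015),.015,14)
E
```

```text
[0.5222 0.1301 0.1734] 0.05422746256058754
  obj px [312. 229.] r 27.2 exp [312.2 230.5] [0.5209 0.1313 0.035 ] (49, 55)
  obj px [309.5 173.5] r 20.0 exp [311.8 176.7] [0.5191 0.1767 0.022 ] (36, 40)
  obj px [474. 329.] r 8.4 exp [474.5 327.5] [ 0.388  -0.3609  0.015 ] (13, 17)
```

Emit:
{"fn": "move_arm", "kwargs": {
  "series": [
    {"offset": [-1,-0.29,0],"rotation": [0,0,0],"fingers": 0.2},
    {"offset": [-1,-0.29,0],"rotation": [0,0,0],"fingers": 0.2},
    {"offset": [-1,-0.29,0],"rotation": [0,0,0],"fingers": 0.2},
    {"offset": [-1,-0.29,0],"rotation": [0,0,0],"fingers": 0.2}
  ]
}}

```text
time: 49.42
tool_pos: [0.4738, -0.0218, 0.1672]
ee_rot: [-0.002, 0.709, 0.706, -0.002]
contact_force: [0.7, 0.2, -0.6]
opening: 0.0743
```

Emit:
{"fn": "move_arm", "kwargs": {
  "series": [
    {"offset": [-1,-0.29,0],"rotation": [0,0,0],"fingers": 0.2},
    {"offset": [-1,-0.29,0],"rotation": [0,0,0],"fingers": 0.2},
    {"offset": [-1,-0.29,0],"rotation": [0,0,0],"fingers": 0.2},
    {"offset": [-1,-0.29,0],"rotation": [0,0,0],"fingers": 0.2}
  ]
}}

```text
time: 49.75
tool_pos: [0.4297, -0.1716, 0.1674]
ee_rot: [-0.002, 0.709, 0.705, -0.001]
contact_force: [0.8, -0.2, -0.4]
opening: 0.0751
```

Emit:
{"fn": "move_arm", "kwargs": {
  "series": [
    {"offset": [-1,-0.29,0],"rotation": [0,0,0],"fingers": 0.2},
    {"offset": [-1,-0.29,0],"rotation": [0,0,0],"fingers": 0.2},
    {"offset": [-1,-0.29,0],"rotation": [0,0,0],"fingers": 0.2},
    {"offset": [-1,-0.29,0],"rotation": [0,0,0],"fingers": 0.2},
    {"offset": [-1,-0.29,0],"rotation": [0,0,0],"fingers": 0.2},
    {"offset": [-1,-0.29,0],"rotation": [0,0,0],"fingers": 0.2},
    {"offset": [-1,-0.29,0],"rotation": [0,0,0],"fingers": 0.2}
  ]
}}

```text
time: 50.33
tool_pos: [0.3877, -0.3183, 0.1684]
ee_rot: [-0.002, 0.709, 0.706, 0.0]
contact_force: [-0.5, 0.9, 0.3]
opening: 0.0754
```

```bash
python3 - <<'E'
from det import *
s=manip.state(); print(s["tool_pos"],s["ee_rot"],s["opening"])
im,c=snap("wrist","w26"); find(im,c,(.389,-.3625,.012),.012,40)
print(togo((.389,-.3625,.02),np.pi/2))
E
```

```text
[ 0.3877 -0.3183  0.1684] [-0.0023  0.7086  0.7056  0.0004] 0.07539156446462761
  obj px [318.5 275.5] r 22.8 exp [319.4 273. ] [ 0.3881 -0.3649  0.012 ] (42, 46)
  obj px [319.5 239.5] r 399.3 exp [319.4 273. ] [ 0.3891 -0.3304  0.012 ] (640, 480)
[array([-0.2995,  0.0087,  0.9924]), array([-0.0013, -0.0018, -0.0019])]
```

Emit:
{"fn": "move_arm", "kwargs": {
  "series": [
    {"offset": [-0.31,0.003,0],"rotation": [0,0,0],"fingers": 0.25},
    {"offset": [-0.31,0.003,0.3],"rotation": [0,0,0],"fingers": 0.25},
    {"offset": [-0.31,0.003,0.5],"rotation": [0,0,0],"fingers": 0.25},
    {"offset": [-0.31,0.003,0.7],"rotation": [0,0,0],"fingers": 0.25},
    {"offset": [-0.31,0.003,0.85],"rotation": [0,0,0],"fingers": 0.25},
    {"offset": [-0.31,0.003,0.96],"rotation": [0,0,0],"fingers": 0.25},
    {"offset": [-0.31,0.003,0.99],"rotation": [0,0,0],"fingers": 0.25},
    {"offset": [-0.31,0.003,0.99],"rotation": [0,0,0],"fingers": 0.25},
    {"offset": [-0.31,0.003,0.99],"rotation": [0,0,0],"fingers": 0.25},
    {"offset": [-0.31,0.003,0.99],"rotation": [0,0,0],"fingers": 0.25},
    {"offset": [-0.31,0.003,0.99],"rotation": [0,0,0],"fingers": 0.25}
  ]
}}

```text
time: 51.3
tool_pos: [0.3897, -0.3668, 0.0241]
ee_rot: [0.002, 0.708, 0.706, -0.0]
contact_force: [-0.2, -0.2, -0.7]
opening: 0.0705
```

```bash
python3 - <<'E'
from det import *
s=manip.state(); print(s["tool_pos"],s["ee_rot"],s["opening"],s["contact_force"])
im,c=snap("wrist","w27"); find(im,c,(.389,-.364,.012),.012,40)
print(togo((.3885,-.364,.0187),np.pi/2))
E
```

```text
[ 0.3897 -0.3668  0.0241] [ 0.0018  0.7084  0.7058 -0.0002] 0.07048770694202441 [-0.1711 -0.1683 -0.6571]
  obj px [313.5 290. ] r 40.6 exp [315.7 287.4] [ 0.3878 -0.3655  0.012 ] (74, 81)
[array([ 0.0193, -0.007 ,  0.0349]), array([ 0.0014,  0.0016, -0.0024])]
```

Emit:
{"fn": "move_arm", "kwargs": {
  "series": [
    {"offset": [0.01,-0.005,0.025],"rotation": [0,0,0],"fingers": 0.25},
    {"offset": [0.01,-0.005,0.025],"rotation": [0,0,0],"fingers": 0.25},
    {"offset": [0.01,-0.005,0.025],"rotation": [0,0,0],"fingers": 0.25},
    {"offset": [0.01,-0.005,0.025],"rotation": [0,0,0],"fingers": 1},
    {"offset": [0.01,-0.005,0.025],"rotation": [0,0,0],"fingers": 1},
    {"offset": [0.01,-0.005,0.025],"rotation": [0,0,0],"fingers": 1},
    {"offset": [0.01,-0.005,0.025],"rotation": [0,0,0],"fingers": 1},
    {"offset": [0.01,-0.005,0.025],"rotation": [0,0,0],"fingers": 1},
    {"offset": [0.01,-0.005,0.025],"rotation": [0,0,0],"fingers": 1},
    {"offset": [0.01,-0.005,0.025],"rotation": [0,0,0],"fingers": 1},
    {"offset": [0.01,-0.005,0.025],"rotation": [0,0,0],"fingers": 1}
  ],
  "squeeze": 25
}}

```text
time: 52.27
tool_pos: [0.3878, -0.3646, 0.0184]
ee_rot: [-0.0, 0.709, 0.706, -0.0]
contact_force: [0.3, 0.1, 0.4]
opening: 0.0331
```

Emit:
{"fn": "move_arm", "kwargs": {
  "series": [
    {"offset": [0,0,-0.1],"rotation": [0,0,0],"fingers": 1},
    {"offset": [0,0,-0.3],"rotation": [0,0,0],"fingers": 1},
    {"offset": [0,0,-0.6],"rotation": [0,0,0],"fingers": 1},
    {"offset": [0,0,-0.8],"rotation": [0,0,0],"fingers": 1},
    {"offset": [0,0,-0.8],"rotation": [0,0,0],"fingers": 1},
    {"offset": [0,0,-0.8],"rotation": [0,0,0],"fingers": 1}
  ]
}}

```text
time: 52.77
tool_pos: [0.389, -0.3659, 0.1414]
ee_rot: [0.003, 0.709, 0.706, -0.0]
contact_force: [-0.1, -0.5, -1.1]
opening: 0.0329
```

```bash
python3 - <<'E'
from h import *
s=manip.state(); print(s["tool_pos"],s["ee_rot"],s["opening"],s["contact_force"])
print(togo((.521,.082,.140),np.pi/2))
E
```

```text
[ 0.389  -0.3659  0.1414] [ 0.0031  0.7086  0.7056 -0.0002] 0.032857453296626295 [-0.1009 -0.5218 -1.0924]
[array([ 2.9896,  0.8678, -0.0015]), array([ 0.0025,  0.003 , -0.0026])]
```

Emit:
{"fn": "move_arm", "kwargs": {
  "series": [
    {"offset": [0.995,0.29,0],"rotation": [0,0,0],"fingers": 1},
    {"offset": [0.995,0.29,0],"rotation": [0,0,0],"fingers": 1},
    {"offset": [0.995,0.29,0],"rotation": [0,0,0],"fingers": 1},
    {"offset": [0.995,0.29,0],"rotation": [0,0,0],"fingers": 1}
  ]
}}

```text
time: 53.1
tool_pos: [0.431, -0.2121, 0.1358]
ee_rot: [-0.003, 0.708, 0.706, 0.0]
contact_force: [0.6, -0.6, -0.8]
opening: 0.0333
```

Emit:
{"fn": "move_arm", "kwargs": {
  "series": [
    {"offset": [0.995,0.29,0],"rotation": [0,0,0],"fingers": 1},
    {"offset": [0.995,0.29,0],"rotation": [0,0,0],"fingers": 1},
    {"offset": [0.995,0.29,0],"rotation": [0,0,0],"fingers": 1},
    {"offset": [0.995,0.29,0],"rotation": [0,0,0],"fingers": 1}
  ]
}}

```text
time: 53.43
tool_pos: [0.475, -0.063, 0.136]
ee_rot: [-0.002, 0.708, 0.706, -0.001]
contact_force: [-0.3, -0.6, -0.7]
opening: 0.0331
```

Emit:
{"fn": "move_arm", "kwargs": {
  "series": [
    {"offset": [0.995,0.29,0],"rotation": [0,0,0],"fingers": 1},
    {"offset": [0.995,0.29,0],"rotation": [0,0,0],"fingers": 1},
    {"offset": [0.995,0.29,0],"rotation": [0,0,0],"fingers": 1},
    {"offset": [0.995,0.29,0],"rotation": [0,0,0],"fingers": 1},
    {"offset": [0.995,0.29,0.2],"rotation": [0,0,0],"fingers": 1},
    {"offset": [0.995,0.29,0.43],"rotation": [0,0,0],"fingers": 1},
    {"offset": [0.995,0.29,0.43],"rotation": [0,0,0],"fingers": 1},
    {"offset": [0.995,0.29,0.43],"rotation": [0,0,0],"fingers": 1},
    {"offset": [0.995,0.29,0.43],"rotation": [0,0,0],"fingers": 1},
    {"offset": [0.995,0.29,0.43],"rotation": [0,0,0],"fingers": 1}
  ]
}}

```text
time: 54.27
tool_pos: [0.5215, 0.0822, 0.0758]
ee_rot: [0.001, 0.709, 0.705, 0.001]
contact_force: [0.1, -0.4, -0.3]
opening: 0.0333
```

```bash
python3 - <<'E'
from h import *
s=manip.state(); print(s["tool_pos"],s["ee_rot"],s["opening"],s["contact_force"])
print(togo((.521,.082,.0234),np.pi/2))
E
```

```text
[0.5215 0.0822 0.0758] [0.0011 0.7089 0.7053 0.0012] 0.033288025217818165 [ 0.0517 -0.4162 -0.3493]
[array([-0.0016, -0.0043,  0.3494]), array([ 0.002 , -0.0001, -0.0032])]
```

Emit:
{"fn": "move_arm", "kwargs": {
  "series": [
    {"offset": [-0.002,0.003,0.15],"rotation": [0,0,0],"fingers": 1},
    {"offset": [-0.002,0.003,0.22],"rotation": [0,0,0],"fingers": 1},
    {"offset": [-0.002,0.003,0.28],"rotation": [0,0,0],"fingers": 1},
    {"offset": [-0.002,0.003,0.31],"rotation": [0,0,0],"fingers": 1},
    {"offset": [-0.002,0.003,0.336],"rotation": [0,0,0],"fingers": 1},
    {"offset": [-0.002,0.003,0.336],"rotation": [0,0,0],"fingers": 1},
    {"offset": [-0.002,0.003,0.336],"rotation": [0,0,0],"fingers": 1},
    {"offset": [-0.002,0.003,0.336],"rotation": [0,0,0],"fingers": 1}
  ]
}}

```text
time: 54.93
tool_pos: [0.5212, 0.0823, 0.0242]
ee_rot: [0.0, 0.709, 0.706, 0.0]
contact_force: [-0.2, -0.3, 0.2]
opening: 0.0329
```

Emit:
{"fn": "move_arm", "kwargs": {
  "series": [
    {"offset": [0,0,0],"rotation": [0,0,0],"fingers": 0.5},
    {"offset": [0,0,0],"rotation": [0,0,0],"fingers": 0.5},
    {"offset": [0,0,0],"rotation": [0,0,0],"fingers": 0.5},
    {"offset": [0,0,0],"rotation": [0,0,0],"fingers": 0.5},
    {"offset": [0,0,0],"rotation": [0,0,0],"fingers": 0.5},
    {"offset": [0,0,-0.1],"rotation": [0,0,0],"fingers": 0.5},
    {"offset": [0,0,-0.3],"rotation": [0,0,0],"fingers": 0.5},
    {"offset": [0,0,-0.6],"rotation": [0,0,0],"fingers": 0.5},
    {"offset": [0,0,-1],"rotation": [0,0,0],"fingers": 0.5},
    {"offset": [0,0,-1],"rotation": [0,0,0],"fingers": 0.5},
    {"offset": [0,0,-1],"rotation": [0,0,0],"fingers": 0.5}
  ]
}}

```text
time: 55.85
tool_pos: [0.5243, 0.0825, 0.1811]
ee_rot: [0.005, 0.709, 0.706, 0.005]
contact_force: [0.9, -0.4, 0.6]
opening: 0.0468
```

Emit:
{"fn": "move_arm", "kwargs": {
  "series": [
    {"offset": [0.6,0,-0.6],"rotation": [0,0,0],"fingers": 0.5},
    {"offset": [0.6,0,-0.6],"rotation": [0,0,0],"fingers": 0.5},
    {"offset": [0.6,0,-0.6],"rotation": [0,0,0],"fingers": 0.5},
    {"offset": [0.6,0,-0.6],"rotation": [0,0,0],"fingers": 0.5},
    {"offset": [0.6,0,-0.6],"rotation": [0,0,0],"fingers": 0.5},
    {"offset": [0.6,0,-0.6],"rotation": [0,0,0],"fingers": 0.5},
    {"offset": [0.6,0,-0.6],"rotation": [0,0,0],"fingers": 0.5}
  ]
}}

```text
time: 56.43
tool_pos: [0.5202, 0.1712, 0.2607]
ee_rot: [-0.001, 0.709, 0.705, -0.002]
contact_force: [0.2, -1.1, 0.9]
opening: 0.0473
```

```bash
python3 - <<'E'
from h import *
im,c=snap("wrist","w28"); s=manip.state(); print(s["tool_pos"],s["opening"])
cv2.imwrite("pics/crop4.png",cv2.resize(im[30:330,200:440],None,fx=2,fy=2,interpolation=cv2.INTER_CUBIC))
E
```

```text
[0.5202 0.171  0.2608] 0.04704266811690652
```

View pics/crop4.png

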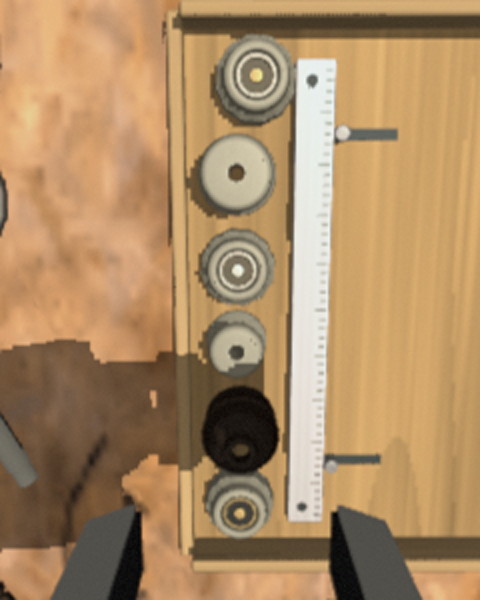

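The final view shows all six upright in a row. The first cap, at crop (255,78), has shifted against the bar, which may be the announced knock. The peg tops at (343,132) and (331,466) look flush with the bar's right edge. I check this numerically, along with the bystanders.

```bash
python3 - <<'E'
from h import *
def chk(f,dx,c=None):
    im=cv2.imread(f); hsv=cv2.cvtColor(im,cv2.COLOR_BGR2HSV)
    m=((hsv[...,1]<45)&(hsv[...,2]>150)).astype(np.uint8)
    return im,m
im,m=chk("pics/w28.png",0); c=cal("wrist"); g=im.mean(2)
f=lambda u,v:(200+u/2,30+v/2)
for n,v,pk in [("L",132,(343,132)),("R",466,(331,466))]:
    col=range(330,400) 
    r=int(f(0,v)[1]); 
    for rr in (r-9,r,r+9): print(n,rr,g[rr,int(f(pk[0],0)[0])-16:int(f(pk[0],0)[0])+8].astype(int), "from col",int(f(pk[0],0)[0])-16)
# bar edges in world (rows away from pegs), pegs tops
E0=[]
for rr in range(70,285,6):
    row=g[rr,335:380]; i=np.where(row>195)[0]
    if len(i)>5: E0.append([*ray(c,(335+i[0]-.5,rr),.016)[:2],*ray(c,(335+i[-1]+.5,rr),.016)[:2]])
E0=np.array(E0); 
pr=np.polyfit(E0[:,3],E0[:,2],1); pf=np.polyfit(E0[:,1],E0[:,0],1); print("rear edge",pr,"front",pf)
for pk in ((343,132),(331,466)):
    p=ray(c,f(*pk),.018); mid=(np.polyval(pr,p[1])+np.polyval(pf,p[1]))/2; print("peg",p,"to bar rear",p[0]-np.polyval(pr,p[1]),"to mid",p[0]-mid)
ti,tc=snap("top","top7"); t0=cv2.imread("pics/top0.png"); 
d=(cv2.absdiff(ti,t0).max(2)>60).astype(np.uint8); d=cv2.morphologyEx(d,cv2.MORPH_OPEN,np.ones((3,3)))
for k in cv2.findContours(d,0,2)[0]: 
    if cv2.contourArea(k)>15: print(cv2.boundingRect(k))
print("capA",ray(c,f(255,79),.019),"base gap to bar edge", ray(c,f(294,80),.012), ray(c,f(297,80),.016))
E
```

```text
L 87 [235 235 235 235 235 235 234 233 231 233 236 236 172 155 159 159 158 160
 158 156 156 158 162 162] from col 355
L 96 [235 235 235 234 235 235 234 217 200 201 224 226 145 186 204 208 210 211
 214 191 126  96  97  96] from col 355
L 105 [235 235 234 233 234 235 233 231 231 232 236 192 161 156 157 159 158 158
 155 156 156 160 161 162] from col 355
R 254 [216 220 220 218 216 218 222 225 215 202 198 210 211 172 152 146 151 155
 161 160 155 156 156 155] from col 349
R 263 [214 219 218 217 215 217 221 222 202 192 194 206 141 122 153 161 161 160
 164 155 155 155 155 156] from col 349
R 272 [213 216 214 212 213 216 208 207 205 202 204 217 167 151 150 149 154 157
 161 158 156 156 155 156] from col 349
rear edge [0.0062 0.5681] front [-0.005  0.551]
peg [0.5746 0.2842 0.018 ] to bar rear 0.004742845383012728 to mid 0.01487853133118855
peg [0.5739 0.1044 0.018 ] to bar rear 0.005154789201933907 to mid 0.014282179404420225
(623, 472, 17, 8)
(310, 472, 9, 8)
(592, 468, 23, 12)
(236, 440, 118, 40)
(626, 439, 14, 13)
(230, 344, 11, 26)
(466, 320, 19, 19)
(424, 317, 24, 22)
(100, 316, 18, 56)
(359, 299, 17, 11)
(320, 297, 16, 8)
(445, 291, 13, 17)
(394, 291, 19, 19)
(323, 285, 13, 14)
(266, 267, 8, 8)
(212, 254, 77, 116)
(143, 211, 5, 10)
(145, 191, 127, 289)
(103, 176, 64, 104)
capA [0.5299 0.3091 0.019 ] base gap to bar edge [0.5498 0.3094 0.012 ] [0.551  0.3089 0.016 ]
```

```bash
python3 - <<'E'
from h import *
def prof(f,pk):
    g=cv2.imread(f).mean(2); u,v=pk
    return g[v-2:v+3,u-12:u+8].astype(int)
print("w8 L\n",prof("pics/w8.png",(362,89)),"\nw28 L\n",prof("pics/w28.png",(371,96)))
print("w8 R\n",prof("pics/w8.png",(356,256)),"\nw28 R\n",prof("pics/w28.png",(365,263)))
a=cv2.imread("pics/w8.png")[231:281,326:386]; b=cv2.imread("pics/w28.png")[238:288,335:395]
a2=cv2.imread("pics/w8.png")[64:114,332:392]; b2=cv2.imread("pics/w28.png")[71:121,341:401]
R_=lambda x:cv2.resize(x,(360,300),interpolation=cv2.INTER_NEAREST)
cv2.imwrite("pics/cmp.png",np.vstack([np.hstack([R_(a2),R_(b2)]),np.hstack([R_(a),R_(b)])]))
E
```

```text
w8 L
 [[230 231 229 227 227 231 230 154 139 180 198 206 212 212 188 134 115 115
  117 117]
 [230 230 221 210 207 217 226 149 158 190 198 202 209 212 202 136 100  95
   96  95]
 [230 230 217 197 195 210 226 148 162 192 201 201 203 206 197 134  99  93
   96  95]
 [230 231 225 220 222 227 230 143 139 186 199 203 200 198 169 114  95  96
   96  94]
 [230 230 229 227 228 231 230 138 104 159 188 198 197 176 131  98  95  96
   95  94]] 
w28 L
 [[235 235 235 234 232 234 237 232 145 145 193 210 218 220 209 151 125 124
  127 128]
 [235 235 235 233 232 231 236 231 140 175 202 207 213 218 219 179 119  98
   98  99]
 [235 235 234 217 200 201 224 226 145 186 204 208 210 211 214 191 126  96
   97  96]
 [234 236 233 213 193 195 221 223 140 182 206 208 207 207 204 166 112  97
   98  97]
 [234 235 235 232 230 232 236 225 127 150 195 204 205 204 184 126  98  97
   97  98]]
w8 R
 [[210 213 216 220 219 216 216 217 164  99 116 149 166 151 124  88  79  80
   79  81]
 [209 211 216 218 213 209 210 203 142 115 146 166 172 170 157 117  98 108
  100 102]
 [210 212 217 216 198 183 182 171 114 129 153 159 162 164 162 144 133 138
  133 135]
 [209 212 216 218 202 190 190 185 129 136 152 155 152 153 157 152 147 151
  150 151]
 [210 212 217 219 217 215 215 215 160 136 151 155 154 150 151 149 149 150
  151 151]] 
w28 R
 [[215 217 221 223 222 221 221 223 170 101 122 155 181 180 153 115  97  92
   95  93]
 [215 217 221 222 205 197 198 208 150 113 151 168 172 173 169 143 133 131
  131 129]
 [215 217 221 222 202 192 194 206 141 122 153 161 161 160 164 155 155 155
  155 156]
 [215 217 219 224 223 219 221 222 165 137 156 159 157 154 156 158 156 156
  157 157]
 [214 218 220 223 222 221 221 224 173 152 155 158 158 157 154 156 155 156
  155 155]]
```

View pics/cmp.png

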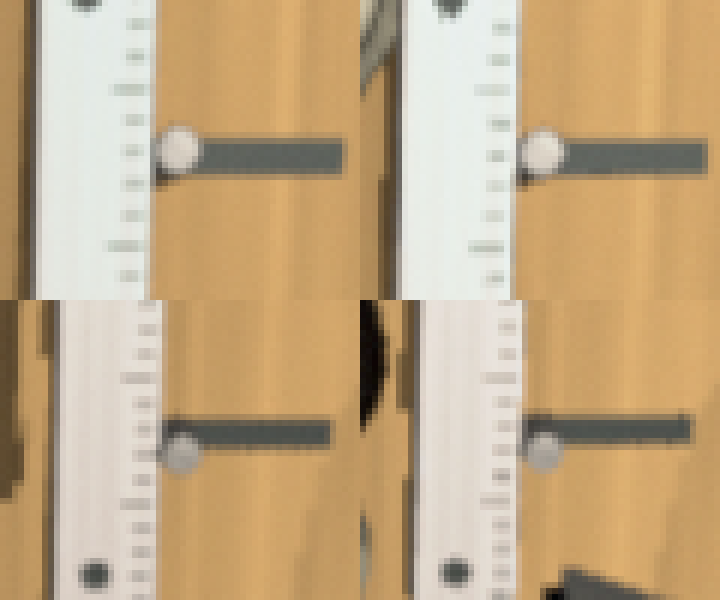

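```bash
python3 -c "
from rig import manip
print(manip.hand_in(), manip.state()['time'])"
```

```text
the job is handed in; nothing more can be done
the job is handed in; nothing more can be done
```

The job is handed in, at about 57 s on the robot's clock. The straightedge is set against both pegs, and all six fittings stand in the compartment between it and the front lip.

- **Straightedge:** I lifted it from behind the pegs, laid it down in front, and slid it back at its middle until it met the pegs with about 6 N. Close-ups of both pegs from just after that push and from the end look the same, with no visible gap.
- **Fittings:** Only after that did I pack them. In the last picture, left to right, are a fuse cap, the large insulator, a cap, the small insulator, the lamp holder and a cap, all upright with visible gaps between them.

**Checks that were less clear:**
- The leftmost cap was about 11 mm further back in the last picture than where I put it. It now rests against the straightedge, probably from the announced knock. It looked upright and inside the compartment, so I left it there.
- A rough edge fit put the pegs 14.9 and 14.3 mm from the bar's centre line instead of 14. That is within the picture's roughly 1 mm resolution, so I relied on the matching close-ups.
- For the other things on the bench, I only compared the overhead view before and after. The terminal strips showed no change. The arm and its shadow covered some patches, including near the side cutter, but the gripper never went low near it or the yellow caps.

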